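# Clear the paddle and put the lid on the cheese pot

### The job

The blue paddle has been left lying across the mouth of the steel pot of cheese: lay it flat in the steel tray, then set the lid on the pot so that it sits level and fully home on the rim all round. Lower both things into place without letting them drop. Leave the pot where it stands, and do not disturb the red jug, the white moulds or the block of cheese.

Things in the scene. Friction and masses are not known exactly. Their poses are not given: they have to be found in the camera images.
- pot_rim (a point): Centre of the mouth of the open round steel pot, at rim height, 120 mm above the work surface. z up. Loose, about 2.2 kg; outside 160 mm, mouth 152 mm across, wall 4 mm. Two loop handles stick out to 112 mm from the axis along its +x and -x, 87 mm up, below the rim. Pieces of white cheese inside, tops at least 20 mm below the rim.
- lid_center (a point): Domed steel lid (0.3 to 0.5 kg) 170 mm across, 58 mm high; this is its centre, half-way up. z up. The cover's flat underside, which rests on the rim, is 19 mm below; under it a collar 144 mm across, 10 mm deep, goes inside the mouth. Bow handle: 11 mm round level bar along x, 75 mm long, its middle 24 mm above this point, 30 mm free beneath. Starts upright on a white board 12 mm thick.
- paddle_center (a point): Balance point of the one-piece blue plastic paddle (0.12 kg, 240 mm long), 10 mm above its flat underside. z up. Handle along x from -116 to +29 mm, 24 mm wide, 20 mm high; blade from +29 to +124 mm, 60 mm wide, 6 mm thick, underside flush with the handle's. Starts lying across the pot's rim.
- tray_floor (a point): Centre of the inner floor of the shallow open steel tray (loose, 1 kg), 5 mm above the work surface. z up. Inside 315 mm along x, 166 mm along y; walls 35 mm above the floor, lip outside 345 x 192 mm. It stands to one side of the pot, the lid on its board to the other; which is which varies.
- jug_center (a point): Centre of the red plastic jug, 150 mm high and 104 mm across the top, with a handle on its far side. To be left alone.
- moulds_center (a point): Half-way up the stack of square white perforated cheese moulds, 114 mm wide and 113 mm high. To be left alone.
- cheese_center (a point): Centre of the block of white cheese, 85 x 105 x 60 mm, on a green slab 12 mm thick. To be left alone.
Not all that is in view belongs to the job. Leave any purple or yellow look-alike of the part that bears lid_center alone.

How it is judged:
On the way, in this order (a step that is already met when the one before it is completed fails the run):
1. the paddle lies flat in the tray, let go (z of paddle_center in the frame of tray_floor below 0.016 m and x of paddle_center in the frame of tray_floor between -0.1 and 0.1 m and y of paddle_center in the frame of tray_floor between -0.08 and 0.08 m and contact force between the fingers and paddle below 0.1 N), for 0.2 s.
2. the lid sits on the rim of the pot, level and fully home (z of lid_center in the frame of pot_rim between 0.0165 and 0.0215 m and horizontal distance between lid_center and pot_rim below 0.008 m and angle between the z axis of lid_center and the z axis of pot_rim, either way round below 0.03 rad and angle between lid_center's own z axis and vertical below 0.05 rad), for 0.2 s.
At the end, for the whole second after the job is handed in: The lid rests on the pot's rim, collar inside: cover within 2.5 mm of rim height, axes within 8 mm and 0.03 rad of each other, level within 0.05 rad. The paddle lies flat on the tray's floor, its balance point under 16 mm above it. Both are at rest (all of step 2 and linear speed of each of lid, paddle below 0.02 m/s and z of paddle_center in the frame of tray_floor below 0.016 m and x of paddle_center in the frame of tray_floor between -0.1 and 0.1 m and y of paddle_center in the frame of tray_floor between -0.08 and 0.08 m); the robot touches nothing.
It fails at once if the lid is dropped: it falls out of the fingers faster than 0.5 m/s (a fall of about 13 mm) (contact force between the fingers and lid below 0.1 N and linear speed of lid above 0.5 m/s).
It fails at once if the paddle is dropped: it falls out of the fingers faster than 0.7 m/s (a fall of about 25 mm) (contact force between the fingers and paddle below 0.1 N and linear speed of paddle above 0.7 m/s).
It fails at once if the pot is shifted by more than 40 mm or tipped (distance of pot_rim from where it was at the start of the episode above 0.04 m or angle between pot_rim's own z axis and vertical above 0.2 rad).
It fails at once if the jug, the moulds or the block of cheese is moved by more than 30 mm (distance of any of jug_center, moulds_center, cheese_center from where it was at the start of the episode above 0.03 m).
It also fails if it takes over 64 s, if anything falls off the work surface, if the arm or the gripper's body presses on something with over 40 N, if the wrist force passes 120 N, or if a joint passes its speed limit or range.

### The arm

A 7-joint arm with a two-finger parallel gripper is mounted at the origin on the work surface. World frame = base frame: x ahead of the robot, y to its left, z up, the work surface at z = 0. Lengths are in m, angles in rad, forces in N, time in s.
With the tool pointing down it reaches from about 0.35 to 0.775 m from the base axis. Payload 3.1 kg.
Tool frame: the origin (TCP) lies midway between the tips of the shut fingers; the grasp point (between the pads) lies manip.tcp_to_grasp behind it (manip.tcp_to_grasp is the distance from the TCP to the grasp point, in m); z points along the fingers, y is the direction in which the jaws open and shut (so a half turn about z gives the same grasp; the last joint's range is limited). The gripper opens to 85 mm and grips with 20 to 120 N. Pads are 22 mm wide; open, the fingers measure 114 mm over their backs; the gripper's body (76 mm by 85 mm) begins 54 mm behind the grasp point. The pads swing forward as they close: fully open they stand 13 mm farther back than shut.
Start: joints at [-1.377, 0.311, 0.014, 1.512, -0.004, 1.319, -0.027], TCP at [0.128, 0.535, 0.231] pointing down, gripper open.
Joint ranges: [-2.7, 2.7], [-0.3, 1.91], [-1.27, 1.3], [0.12, 2.57], [-1.44, 4.58], [0.2, 2.03], [-3.05, 3.05]. Speed limits (rad/s): [2.79, 2.79, 3.14, 3.14, 3.14, 3.14, 3.14].

### API

Orientations are given as a 3x3 rotation matrix whose columns are the frame's x, y, z axes.
In Python, from rig import manip gives the robot as it stands.
- The arm moves only by the tool arm_command, never from a script. Its argument "moves" is a list of rows, each an object of numbers: "dx", "dy", "dz": the shift along the tool's x, y, z in mm; "turn": the turn about the tool's z in rad; "gripper": the gripper command: -1 is shut, 1 is fully open, values between are in proportion. A call has 1 to 5 rows; each row shifts and turns the commanded pose from where the row before left it, along the tool's axes as they then stand; what a row does not reach is not made up. A row lasts 1/12 s, in which the tool goes at most 41.7 mm and 7.16 degrees, less where a joint would pass 70% of its speed; a pose out of reach is approached as far as the arm can. A call is refused whole if a number of a shift passes 41.7 or a number of a turn 0.125, either way. A call with a gripper value outside its range is refused whole. The fingers move at their own pace and stop on an object; the grip force is fixed at half the most. Time passes only in rows, so rows that do not move let the fingers close. It gives the time, the measured TCP pose, the force and the opening at its end, in the units of the state.
- manip.get_state(): the state, without advancing time (a new reading comes with each control period).
- manip.get_image(name): name is "side" or "top"; returns the picture (384x512x3 uint8, red, green, blue); there is no depth.
- manip.get_calibration(name): a dict with "intrinsics" (3x3 intrinsics, pixels), "cam_to_world" (4x4, takes a point from camera to world coordinates). Camera axes: x right, y down, z forward; pixel columns grow to the right and rows downward; lengths in m; the calibration is good to about 2 mm. A picture is of the moment at which its call begins. get_calibration takes no time and is no camera call.
- manip.hand_in(): hands the job in, once; it reports no verdict.
Trained networks look in the newest picture that a camera, given by its name, has taken for a name from the list of things; names that differ only in an ending like _2 or _b are one class to them, and where a whole thing is asked for, a point or a joint stands for the part that bears it (a point fixed in the world has none). Each returns a list of dicts, best first, with "confidence" (0 to 1); they miss things now and then, are a little off and sometimes report something else, mostly with a low value. They report only what shows in the picture. A call takes as long as a camera call. They do not tell look-alikes from the thing itself.
- manip.boxes_of(target, camera): "location" ([row, column] as shares, 0 to 1, of the picture: columns of its width, rows of its height, amid what is visible of it).
- manip.silhouettes(target, camera): "region" (384x512 bool, what is visible of it) and "location" ([row, column] as shares, 0 to 1, of the picture: columns of its width, rows of its height, amid what is visible of it).
The state is a dict: "time_s": time; "qpos": joint angles; "dq": joint speeds; "tau": joint torques, N m; "position": TCP position; "eef_rot": TCP orientation; "ft_force": force on the tool from outside, world axes, zero at the start; "ft_torque": the same for the moment, N m; "finger_gap": finger opening in m.
Only numpy, scipy, OpenCV 4.12 (cv2) and the standard library are available. Lean on these libraries where they do the work, as an engineer would, in place of code of your own. Each camera call takes 0.05 s, during which the arm holds its last target.

## Working session

There is one attempt and no reset: what is moved stays moved. The work goes in short steps, Python scripts to look and compute and a tool call to move; the robot and the scene stay as the last step left them, time stands still between calls to the robot, and variables do not carry over. Pictures are saved under pics/ and viewed, and the job is handed in when it is done.

Besides the shell and the picture viewer there is one more tool, called after "Request:" by a JSON object that holds its "op" and its "data". arm_command: Moves the arm, as the interface text tells. Its arguments: {"type":"object","properties":{"moves":{"type":"array","items":{"type":"object","properties":{"dx":{"type":"number"},"dy":{"type":"number"},"dz":{"type":"number"},"turn":{"type":"number"},"gripper":{"type":"number"}}}}},"required":["moves"]}

```bash
ls; mkdir -p pics
cat > h.py <<'E'
import numpy as np, cv2
from rig import manip
def snap(n,f):
    im=manip.get_image(n); cv2.imwrite('pics/'+f,im[:,:,::-1]); return im
def ray(n,u,v):
    c=manip.get_calibration(n);K=np.array(c['intrinsics']);T=np.array(c['cam_to_world'])
    d=T[:3,:3]@np.linalg.solve(K,[u,v,1.]);return T[:3,3],d
def atz(n,u,v,z):
    o,d=ray(n,u,v);return o+d*(z-o[2])/d[2]
def proj(n,p):
    c=manip.get_calibration(n);K=np.array(c['intrinsics']);T=np.array(c['cam_to_world'])
    q=K@(T[:3,:3].T@(np.array(p)-T[:3,3]));return q[:2]/q[2]
E
python3 - <<'E'
from h import *
a=snap('side','s0.png');b=snap('top','t0.png')
for n in ('side','top'):
    c=manip.get_calibration(n);print(n,np.round(c['intrinsics'],1).tolist(),np.round(c['cam_to_world'],3).tolist())
s=manip.get_state();print({k:np.round(v,3).tolist() for k,v in s.items()});print(manip.tcp_to_grasp)
for t in ['pot_rim','lid_center','paddle_center','tray_floor','jug_center','moulds_center','cheese_center']:
    for r in manip.boxes_of(t,'top'): print(t,round(r['confidence'],2),np.round(np.array(r['location'])*[384,512],1))
E
```

```text
pics
side [[400.5, 0.0, 255.8], [0.0, 400.5, 189.6], [0.0, 0.0, 1.0]] [[0.795, -0.314, 0.519, -0.176], [-0.606, -0.41, 0.681, -0.72], [-0.002, -0.856, -0.517, 0.727], [0.0, 0.0, 0.0, 1.0]]
top [[363.8, 0.0, 249.1], [0.0, 363.8, 194.0], [0.0, 0.0, 1.0]] [[0.008, -0.977, 0.213, 0.264], [-1.0, -0.009, -0.004, 0.101], [0.006, -0.213, -0.977, 1.083], [0.0, 0.0, 0.0, 1.0]]
{'time_s': 0.1, 'qpos': [-1.377, 0.312, 0.014, 1.513, -0.004, 1.319, -0.027], 'dq': [-0.0, -0.002, -0.0, -0.001, 0.0, -0.001, 0.0], 'tau': [0.001, -38.086, 0.147, -23.124, 0.012, 0.008, 0.0], 'position': [0.128, 0.534, 0.23], 'eef_rot': [[-0.972, 0.234, -0.0], [0.234, 0.972, -0.002], [-0.0, -0.002, -1.0]], 'ft_force': [-0.274, -0.632, -0.505], 'ft_torque': [0.017, -0.027, -0.005], 'finger_gap': 0.085}
0.0187
pot_rim 0.89 [188.5 261.9]
lid_center 0.93 [138.4 133.5]
lid_center 0.81 [223.8  95.2]
lid_center 0.77 [302.1 163.9]
lid_center 0.75 [218.1 182.6]
paddle_center 0.65 [170.6 280.9]
tray_floor 0.58 [222.4 390.6]
jug_center 0.72 [100.2 349.6]
moulds_center 0.96 [110.6 226.9]
cheese_center 0.81 [106.6 283. ]
```

View pics/t0.png

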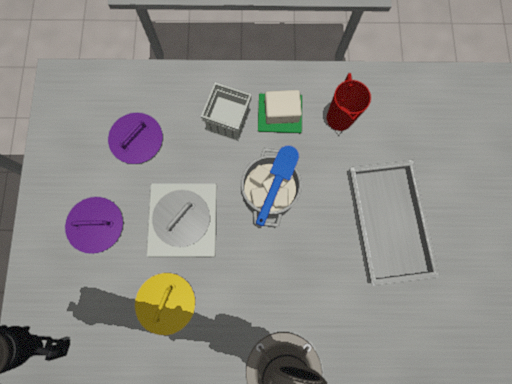

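View pics/s0.png

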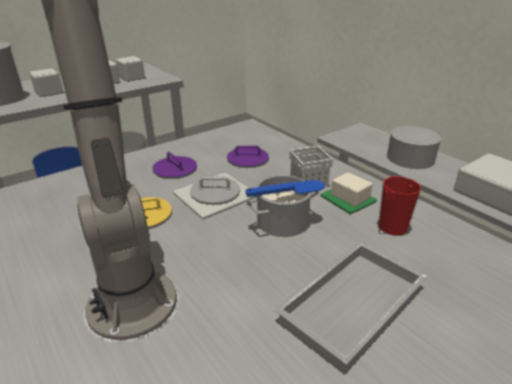

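The top picture shows four lids: purple at (135,138), purple at (95,225), yellow at (165,304) and steel on the white board at (182,218). The steel one fits, because it is undyed and on the board. The paddle lies from about (262,222) to (292,150) across the pot, and the tray is at about (392,222). I'll confirm with a crop and measure.

```bash
cat > m0.py <<'E'
from h import *
im=cv2.imread('pics/t0.png')
a=cv2.resize(im[170:270,135:235],(400,400),interpolation=cv2.INTER_CUBIC);b=cv2.resize(im[135:235,225:325],(400,400),interpolation=cv2.INTER_CUBIC)
cv2.imwrite('pics/crop0.png',np.hstack([a,b]))
out={}
for t in ['pot_rim','lid_center','paddle_center','tray_floor']:
  for n in ('top','side'):
    for r in manip.silhouettes(t,n):
        m=r['region'].astype(np.uint8);x=cv2.findNonZero(m)
        print(t,n,round(r['confidence'],2),np.round(np.array(r['location'])*[384,512],1),m.sum(),cv2.boundingRect(x), np.round(cv2.minAreaRect(x)[0],1),np.round(cv2.minAreaRect(x)[1:][0],1),cv2.minAreaRect(x)[2])
        out[f'{t}_{n}_{len(out)}']=m
np.savez('sil.npz',**out)
# paddle colour mask -> axis at z=.14
E
python3 m0.py
```

```text
pot_rim top 0.89 [187.3 261.4] 2213 (242, 149, 60, 77) [268.6 186.8] [58.8 66.2] 37.30394744873047
pot_rim side 0.84 [210.  280.9] 2430 (247, 176, 71, 61) [279.9 204.4] [63.9 62.9] 18.434946060180664
lid_center top 0.87 [302.  165.4] 2981 (135, 272, 61, 63) [165.5 303. ] [58.7 62.9] 45.0
lid_center top 0.79 [225.1  97.4] 2620 (65, 196, 58, 57) [ 93.5 224. ] [56. 57.] 90.0
lid_center top 0.78 [140.  133.8] 2211 (108, 112, 55, 52) [135.5 137.5] [50.9 53.7] 45.0
lid_center top 0.63 [218.6 182.4] 2602 (152, 189, 58, 57) [180.5 217. ] [56. 57.] 90.0
lid_center side 0.96 [156.3 250.7] 697 (227, 145, 41, 22) [247.  155.5] [21. 40.] 90.0
lid_center side 0.87 [184.5 214.4] 1038 (190, 177, 50, 26) [214.5 189.5] [25. 49.] 90.0
lid_center side 0.63 [165.1 174. ] 760 (152, 152, 44, 25) [173.5 164. ] [24. 43.] 90.0
lid_center side 0.59 [210.5 151.6] 610 (142, 197, 28, 30) [156.6 209.6] [29.2 26.1] 78.69007110595703
paddle_center top 0.97 [172.  277.4] 1215 (256, 145, 43, 81) [275.4 184.8] [22.5 85.2] 23.198591232299805
paddle_center side 0.78 [187.7 286.9] 800 (245, 180, 79, 17) [283.9 188. ] [12.5 78.5] 85.91438293457031
tray_floor top 0.63 [222. 391.] 8018 (350, 160, 89, 125) [393.3 221.5] [123.3  68.8] 78.9964599609375
tray_floor side 0.62 [299.3 349.8] 9972 (276, 242, 150, 129) [349.5 295.4] [ 92.2 131.5] 42.07501983642578
```

```bash
sleep 1
```

```text
(no output)
```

View pics/crop0.png

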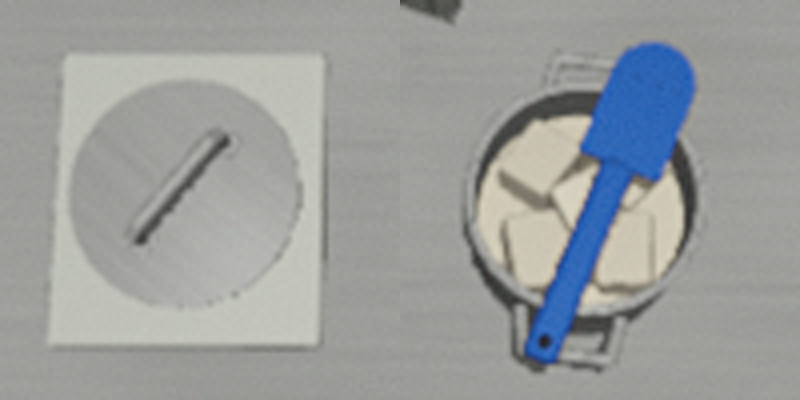

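```bash
cat > fit.py <<'E'
from h import *
from scipy.optimize import minimize
S=np.load('sil.npz')
def P(n,pts):
    c=manip.get_calibration(n);K=np.array(c['intrinsics']);T=np.array(c['cam_to_world'])
    q=(np.asarray(pts)-T[:3,3])@T[:3,:3]@K.T;return q[:,:2]/q[:,2:]
def hullmask(n,groups,ss=4):
    m=np.zeros((384*ss,512*ss),np.uint8)
    for g in groups:
        p=((P(n,g)+.5)*ss*16).astype(np.int32)
        cv2.fillConvexPoly(m,cv2.convexHull(p),1,cv2.LINE_8,4)
    return cv2.resize(m.astype(np.float32),(512,384),interpolation=cv2.INTER_AREA)
th=np.linspace(0,2*np.pi,60,endpoint=False)
def disc(x,y,z,r): return np.c_[x+r*np.cos(th),y+r*np.sin(th),0*th+z]
def box(x0,x1,y0,y1,z0,z1): return np.array([[a,b,c] for a in(x0,x1) for b in (y0,y1) for c in (z0,z1)],float)
def tr(g,x,y,a,z=0):
    c,s=np.cos(a),np.sin(a);return g@np.array([[c,s,0],[-s,c,0],[0,0,1]])+[x,y,z]
def paddle(x,y,a,z):
    t=np.linspace(-np.pi/2,np.pi/2,20);tip=np.c_[.094+.03*np.cos(t),.03*np.sin(t)]
    bl=np.vstack([np.c_[np.vstack([[[.029,-.03],[.029,.03]],tip]),np.full(22,h)] for h in(-.01,-.004)])
    return [tr(box(-.116,.029,-.012,.012,-.01,.01),x,y,a,z),tr(bl,x,y,a,z)]
def loss(model,obs):
    L=0
    for n,m in obs.items():
        r=hullmask(n,model);L+=1-np.minimum(r,m).sum()/np.maximum(r,m).sum()
    return L
def fit(f,x0,obs,step):
    s=np.vstack([x0]+[np.array(x0)+np.eye(len(x0))[i]*step[i] for i in range(len(x0))])
    r=minimize(lambda p:loss(f(p),obs),x0,method='Nelder-Mead',options=dict(initial_simplex=s,xatol=1e-4,fatol=1e-4));return r.x,r.fun
def blue(f):
    h=cv2.cvtColor(cv2.imread(f),cv2.COLOR_BGR2HSV);m=cv2.inRange(h,(105,140,70),(130,255,255))
    n,l,st,_=cv2.connectedComponentsWithStats(m);return l,st
E
cat > f0.py <<'E'
from fit import *
ob={}
for n,f in(('top','pics/t0.png'),('side','pics/s0.png')):
    l,st=blue(f);k=l[172 if n=='top' else 188, 278 if n=='top' else 300];print(n,st[k]);ob[n]=(l==k).astype(np.float32)
a=atz('top',260,224,.14);b=atz('top',291,147,.126);print(a,b,np.hypot(*(a-b)[:2]))
an=np.arctan2(b[1]-a[1],b[0]-a[0]);c=a+(b-a)*.483
for o in (ob,{'top':ob['top']},{'side':ob['side']}):
  print('paddle',*fit(lambda p:paddle(p[0],p[1],p[2],.13),[c[0],c[1],an],o,[.01,.01,.1]))
print('paddle z',*fit(lambda p:paddle(*p),[c[0],c[1],an,.13],ob,[.01,.01,.1,.01]))
# lid
L={'top':S['lid_center_top_5'].astype(np.float32)} 
ks=list(S.keys());print(ks)
def sel(pre,u,v):
    for k in ks:
        if k.startswith(pre) and S[k][v,u]: return S[k].astype(np.float32)
T=sel('lid_center_top',182,222);D=sel('lid_center_side',214,190)
lid=lambda p:[np.vstack([disc(p[0],p[1],.022,.085),disc(p[0],p[1],.026,.085)])]
c=atz('top',180.5,217,.024)
print('lid',*fit(lid,c[:2],{'top':T},[.01,.01]))
lid2=lambda p:[np.vstack([disc(p[0],p[1],.022,.085),disc(p[0],p[1],.026,.085),disc(p[0],p[1],.035,.05)])]
print('lid side',*fit(lid2,c[:2],{'side':D},[.01,.01]))
for p in((169.2,229.2),(191.2,204.2)): print('bar end',atz('top',*p,.067))
# tray
for k in ks:
    if k.startswith('tray'): print(k)
c=atz('top',393,221.5,.03)
tray=lambda p:[tr(np.vstack([box(-.1725,.1725,-.096,.096,.038,.04),box(-.1575,.1575,-.083,.083,0,.001)]),p[0],p[1],p[2])]
for n in ('top','side'):
    m=[S[k] for k in ks if k.startswith('tray_floor_'+n)][0].astype(np.float32)
    print('tray',n,*fit(tray,[c[0],c[1],.1],{n:m},[.01,.01,.1]))
E
python3 f0.py
```

```text
top [ 256  146   42   80 1041]
side [247 180  77  16 600]
[0.38951826 0.06758688 0.14      ] [ 0.60677035 -0.01851808  0.126     ] 0.23369324607480535
paddle [ 0.49732049  0.02623759 -0.38453528] 0.443567156791687
paddle [ 0.49457034  0.02701286 -0.38583698] 0.1289730668067932
paddle [ 0.49984391  0.03174618 -0.39024845] 0.31042414903640747
paddle z [ 0.49667598  0.0269766  -0.3813217   0.12977887] 0.44673460721969604
['pot_rim_top_0', 'pot_rim_side_1', 'lid_center_top_2', 'lid_center_top_3', 'lid_center_top_4', 'lid_center_top_5', 'lid_center_side_6', 'lid_center_side_7', 'lid_center_side_8', 'lid_center_side_9', 'paddle_center_top_10', 'paddle_center_side_11', 'tray_floor_top_12', 'tray_floor_side_13']
lid [0.42422759 0.29626862] 0.023853182792663574
lid side [0.42250795 0.29964476] 0.047737836837768555
bar end [0.38239645 0.31889991 0.067     ]
bar end [0.45403026 0.26042828 0.067     ]
tray_floor_top_12
tray_floor_side_13
tray top [ 0.41916408 -0.31994317  0.12721537] 0.023757994174957275
tray side [ 0.41345227 -0.32110079  0.13742785] 0.02704036235809326
```

```bash
cat > plan.py <<'E'
from h import *
import sys
def plan(x,y,z,ang=None):
    s=manip.get_state();R=np.array(s['eef_rot']);p=np.array(s['position'])
    cur=np.arctan2(R[1,0],R[0,0]);turn=0.
    if ang is not None:
        d=(ang-cur+np.pi/2)%np.pi-np.pi/2;turn=-d
        c,sn=np.cos(turn),np.sin(turn);R=R@np.array([[c,-sn,0],[sn,c,0],[0,0,1]])
    d=R.T@(np.array([x,y,z])-p)*1000
    print('t',round(s['time_s'],2),'pos',np.round(p,4),'ang',round(cur,3),'turn',round(turn,4),'d',np.round(d,1),'F',np.round(s['ft_force'],1),'gap',round(s['finger_gap'],4),'tilt',np.round(R[2],3))
if __name__=='__main__': plan(*map(float,sys.argv[1:]))
E
python3 plan.py .4955 .0268 .21 -.385
```

```text
t 0.85 pos [0.1285 0.5348 0.2313] ang 2.906 turn 0.1493 d [-531.  -333.    21.3] F [ 0.1 -0.3 -0.2] gap 0.0855 tilt [-0.  0. -1.]
```

Request:
{"op": "arm_command", "data": {"moves": [{"turn": 0.075, "gripper": 0.2}, {"turn": 0.074, "gripper": 0.2}]}}

```text
$.moves[0]: bad value
```

```bash
python3 plan.py .4955 .0268 .21 -.385
```

```text
t 0.85 pos [0.1285 0.5348 0.2313] ang 2.906 turn 0.1493 d [-531.  -333.    21.3] F [ 0.1 -0.3 -0.2] gap 0.0855 tilt [-0.  0. -1.]
```

Request:
{"op": "arm_command", "data": {"moves": [{"dx": 0, "dy": 0, "dz": 0, "turn": 0.075, "gripper": 0.2}, {"dx": 0, "dy": 0, "dz": 0, "turn": 0.075, "gripper": 0.2}, {"dx": -15, "dy": -10, "dz": 0, "turn": 0, "gripper": 0.2}, {"dx": -27, "dy": -17, "dz": 0, "turn": 0, "gripper": 0.2}]}}

```text
time_s: 1.18
position: [0.1539, 0.4962, 0.2309]
eef_rot: [[-0.929, 0.37, -0.002], [0.37, 0.929, 0.002], [0.003, 0.001, -1.0]]
ft_force: [-0.2, 0.3, 0.6]
finger_gap: 0.0512
```

```bash
python3 plan.py .4955 .0268 .21 -.385
```

```text
t 1.18 pos [0.1539 0.4962 0.2309] ang 2.763 turn 0.0063 d [-493.  -306.7   19.3] F [-0.2  0.3  0.6] gap 0.0512 tilt [ 0.003  0.001 -1.   ]
```

Request:
{"op": "arm_command", "data": {"moves": [{"dx": -30, "dy": -19, "dz": 0, "turn": 0, "gripper": 0.2}, {"dx": -32, "dy": -20, "dz": 0, "turn": 0, "gripper": 0.2}, {"dx": -32, "dy": -20, "dz": 0, "turn": 0, "gripper": 0.2}, {"dx": -32, "dy": -20, "dz": 0, "turn": 0, "gripper": 0.2}, {"dx": -32, "dy": -20, "dz": 0, "turn": 0, "gripper": 0.2}]}}

```text
time_s: 1.6
position: [0.2672, 0.3413, 0.2315]
eef_rot: [[-0.927, 0.376, 0.0], [0.376, 0.927, 0.001], [-0.0, 0.001, -1.0]]
ft_force: [1.5, -0.1, 0.3]
finger_gap: 0.0513
```

Request:
{"op": "arm_command", "data": {"moves": [{"dx": -32, "dy": -20, "dz": 0, "turn": 0, "gripper": 0.2}, {"dx": -32, "dy": -20, "dz": 0, "turn": 0, "gripper": 0.2}, {"dx": -32, "dy": -20, "dz": 0, "turn": 0, "gripper": 0.2}, {"dx": -32, "dy": -20, "dz": 0, "turn": 0, "gripper": 0.2}, {"dx": -32, "dy": -20, "dz": 0, "turn": 0, "gripper": 0.2}]}}

```text
time_s: 2.02
position: [0.3778, 0.1884, 0.2317]
eef_rot: [[-0.927, 0.376, 0.001], [0.376, 0.927, 0.001], [-0.0, 0.001, -1.0]]
ft_force: [1.3, 0.4, -0.2]
finger_gap: 0.0511
```

Request:
{"op": "arm_command", "data": {"moves": [{"dx": -32, "dy": -20, "dz": 0, "turn": 0, "gripper": 0.1}, {"dx": -32, "dy": -20, "dz": 0, "turn": 0, "gripper": 0.1}, {"dx": -32, "dy": -20, "dz": 0, "turn": 0, "gripper": 0.1}, {"dx": -32, "dy": -20, "dz": 0, "turn": 0, "gripper": 0.1}, {"dx": 0, "dy": 0, "dz": 0, "turn": 0, "gripper": 0.1}]}}

```text
time_s: 2.43
position: [0.4693, 0.0586, 0.2321]
eef_rot: [[-0.921, 0.389, 0.005], [0.389, 0.921, -0.006], [-0.007, -0.004, -1.0]]
ft_force: [0.3, -0.9, -0.2]
finger_gap: 0.0472
```

```bash
python3 plan.py .4955 .0268 .21 -.385
```

```text
t 2.43 pos [0.4693 0.0586 0.2321] ang 2.743 turn -0.0141 d [-36.  -19.6  22.4] F [ 0.3 -0.9 -0.2] gap 0.0472 tilt [-0.007 -0.004 -1.   ]
```

Request:
{"op": "arm_command", "data": {"moves": [{"dx": -18, "dy": -10, "dz": 10, "turn": 0, "gripper": 0.1}, {"dx": -18, "dy": -10, "dz": 10, "turn": 0, "gripper": 0.1}, {"dx": 0, "dy": 0, "dz": 0, "turn": 0, "gripper": 0.1}, {"dx": 0, "dy": 0, "dz": 0, "turn": 0, "gripper": 0.1}]}}

```text
time_s: 2.77
position: [0.4911, 0.0347, 0.2108]
eef_rot: [[-0.926, 0.379, -0.001], [0.379, 0.926, -0.001], [0.001, -0.001, -1.0]]
ft_force: [-0.4, -0.2, 0.7]
finger_gap: 0.0471
```

```bash
python3 plan.py .4955 .0268 .124 -.385; python3 -c "
from h import *
snap('top','t1.png');s=snap('side','s1.png');cv2.imwrite('pics/s1c.png',cv2.resize(s[100:240,190:390,::-1],(800,560)))"
```

```text
t 2.77 pos [0.4911 0.0347 0.2108] ang 2.753 turn -0.0034 d [-7.2 -5.5 86.8] F [-0.4 -0.2  0.7] gap 0.0471 tilt [ 0.001 -0.001 -1.   ]
```

View pics/s1c.png

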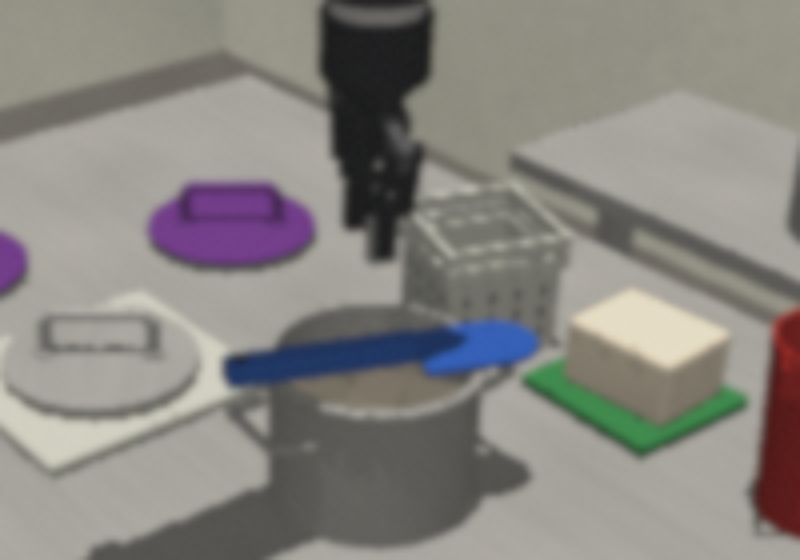

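View pics/t1.png

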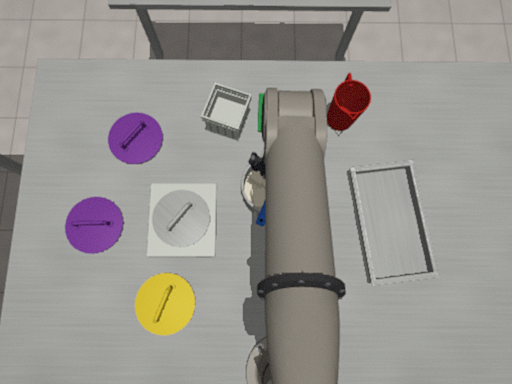

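The side picture shows the open fingers above the paddle's handle, around (285,160) in the full picture, with the handle running level across the rim. I'll descend.

Request:
{"op": "arm_command", "data": {"moves": [{"dx": -4, "dy": -3, "dz": 15, "turn": 0, "gripper": 0.1}, {"dx": -3, "dy": -2, "dz": 20, "turn": 0, "gripper": 0.1}, {"dx": 0, "dy": 0, "dz": 15, "turn": 0, "gripper": 0.1}, {"dx": 0, "dy": 0, "dz": 5, "turn": 0, "gripper": 0.1}, {"dx": 0, "dy": 0, "dz": 0, "turn": 0, "gripper": 0.1}]}}

```text
time_s: 3.28
position: [0.4946, 0.0297, 0.1554]
eef_rot: [[-0.927, 0.374, -0.003], [0.374, 0.927, 0.0], [0.003, -0.001, -1.0]]
ft_force: [-0.6, 0.8, 0.2]
finger_gap: 0.0472
```

```bash
python3 plan.py .4957 .0273 .124 -.385; python3 -c "
from h import *
s=snap('side','s2.png');cv2.imwrite('pics/s2c.png',cv2.resize(s[100:240,190:390,::-1],(800,560)))"
```

```text
t 3.28 pos [0.4946 0.0297 0.1554] ang 2.758 turn 0.0012 d [-2.  -1.8 31.4] F [-0.6  0.8  0.2] gap 0.0472 tilt [ 0.003 -0.001 -1.   ]
```

View pics/s2c.png

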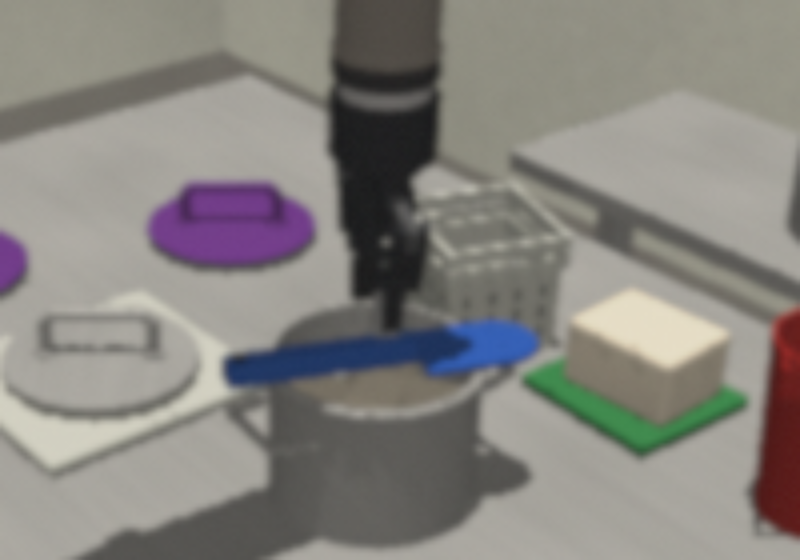

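```bash
python3 -c "
from h import *
y=np.array([.374,.927,0])
p=np.array([.4946,.0297,.1554])
for s in(-.0235,.0235): 
  for z in (0,.005): q=proj('side',p+y*s+[0,0,z]);print(s,z,(q-[190,100])*4)
c=np.array([.4957,.0273,.14])
for s in (-.012,.012): print('handle edge',(proj('side',c+y*s)-[190,100])*4)
"
```

```text
-0.0235 0 [384.24100627 334.39280217]
-0.0235 0.005 [384.50673422 328.28181437]
0.0235 0 [363.25324524 303.26896537]
0.0235 0.005 [363.4638809  297.29175431]
handle edge [381.55466513 346.00670799]
handle edge [370.85915025 329.88194416]
```

Request:
{"op": "arm_command", "data": {"moves": [{"dx": -2, "dy": -2, "dz": 10, "turn": 0, "gripper": 0.1}, {"dx": 0, "dy": 0, "dz": 10, "turn": 0, "gripper": 0.1}, {"dx": 0, "dy": 0, "dz": 8, "turn": 0, "gripper": 0.1}, {"dx": 0, "dy": 0, "dz": 3, "turn": 0, "gripper": 0.1}, {"dx": 0, "dy": 0, "dz": 0, "turn": 0, "gripper": 0.1}]}}

```text
time_s: 3.75
position: [0.496, 0.0257, 0.1241]
eef_rot: [[-0.926, 0.376, -0.003], [0.376, 0.927, -0.0], [0.002, -0.001, -1.0]]
ft_force: [-0.4, -0.4, -0.5]
finger_gap: 0.0468
```

```bash
python3 plan.py .4957 .0273 .124 -.385; python3 -c "
from h import *
s=snap('side','s3.png');cv2.imwrite('pics/s3c.png',cv2.resize(s[130:230,230:330,::-1],(600,600)))"
```

```text
t 3.75 pos [0.496  0.0257 0.1241] ang 2.756 turn -0.0008 d [0.9 1.3 0.1] F [-0.4 -0.4 -0.5] gap 0.0468 tilt [ 0.002 -0.001 -1.   ]
```

View pics/s3c.png

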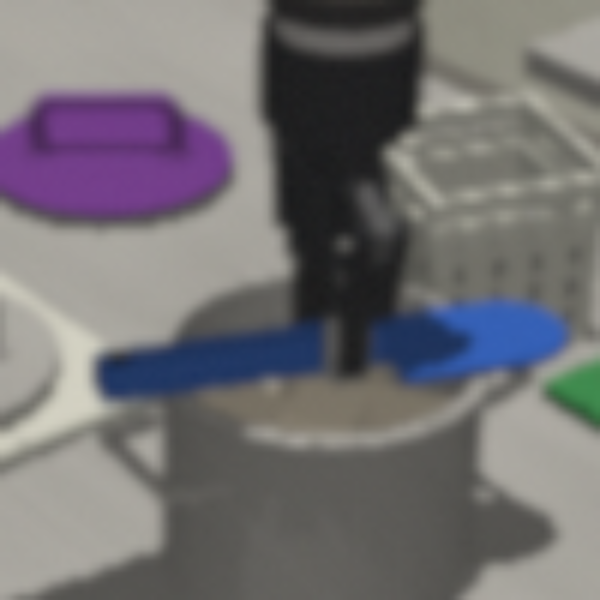

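The near finger stands in front of the handle, at crop (348,350), close to the balance point. I'll close the gripper.

Request:
{"op": "arm_command", "data": {"moves": [{"dx": 0, "dy": 0, "dz": 0, "turn": 0, "gripper": -0.2}, {"dx": 0, "dy": 0, "dz": 0, "turn": 0, "gripper": -0.4}, {"dx": 0, "dy": 0, "dz": 0, "turn": 0, "gripper": -1}, {"dx": 0, "dy": 0, "dz": 0, "turn": 0, "gripper": -1}, {"dx": 0, "dy": 0, "dz": 0, "turn": 0, "gripper": -1}]}}

```text
time_s: 4.22
position: [0.4976, 0.0257, 0.126]
eef_rot: [[-0.927, 0.376, 0.001], [0.376, 0.927, 0.0], [-0.001, 0.001, -1.0]]
ft_force: [0.1, -0.1, 3.7]
finger_gap: 0.0225
```

Request:
{"op": "arm_command", "data": {"moves": [{"dx": 0, "dy": 0, "dz": 0, "turn": 0, "gripper": -1}, {"dx": 0, "dy": 0, "dz": -5, "turn": 0, "gripper": -1}, {"dx": 0, "dy": 0, "dz": -10, "turn": 0, "gripper": -1}, {"dx": 0, "dy": 0, "dz": -15, "turn": 0, "gripper": -1}, {"dx": 0, "dy": 0, "dz": -20, "turn": 0, "gripper": -1}]}}

```text
time_s: 4.63
position: [0.4955, 0.0257, 0.1749]
eef_rot: [[-0.926, 0.376, -0.004], [0.376, 0.926, -0.001], [0.003, -0.002, -1.0]]
ft_force: [0.4, 0.6, -1.1]
finger_gap: 0.0224
```

```bash
python3 plan.py .4957 .0273 .124 -.385; python3 -c "
from h import *
s=snap('side','s4.png');cv2.imwrite('pics/s4c.png',cv2.resize(s[130:230,230:330,::-1],(600,600)))"
```

```text
t 4.63 pos [0.4955 0.0257 0.1749] ang 2.756 turn -0.0008 d [ 0.2  1.6 50.9] F [ 0.4  0.6 -1.1] gap 0.0224 tilt [ 0.003 -0.002 -1.   ]
```

View pics/s4c.png

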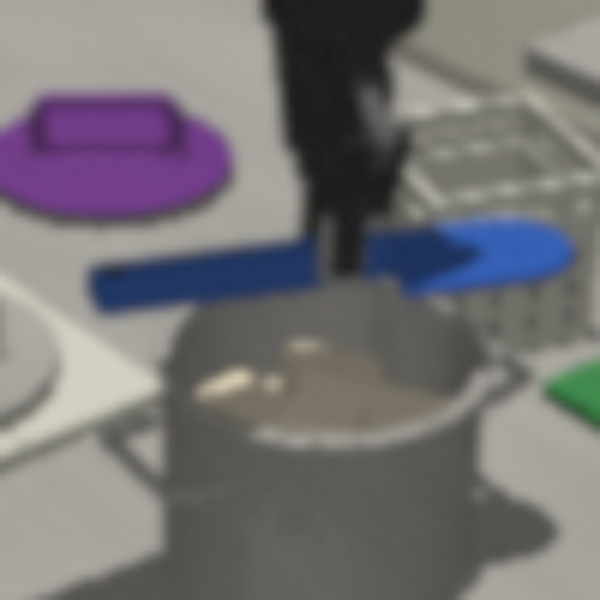

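The paddle is held level above the pot at crop (340,260). I'll turn it to the tray's heading and carry it over.

Request:
{"op": "arm_command", "data": {"moves": [{"dx": 0, "dy": 0, "dz": -15, "turn": 0, "gripper": -1}, {"dx": 0, "dy": 0, "dz": -15, "turn": -0.06, "gripper": -1}, {"dx": 0, "dy": 0, "dz": 0, "turn": -0.09, "gripper": -1}, {"dx": 0, "dy": 0, "dz": 0, "turn": -0.09, "gripper": -1}, {"dx": 0, "dy": 0, "dz": 0, "turn": -0.09, "gripper": -1}]}}

```text
time_s: 5.1
position: [0.4971, 0.0258, 0.2057]
eef_rot: [[-0.999, 0.051, 0.001], [0.051, 0.999, 0.0], [-0.001, 0.0, -1.0]]
ft_force: [-0.0, -0.2, -1.3]
finger_gap: 0.0221
```

Request:
{"op": "arm_command", "data": {"moves": [{"dx": 0, "dy": 0, "dz": 0, "turn": -0.09, "gripper": -1}, {"dx": 0, "dy": 0, "dz": 0, "turn": -0.07, "gripper": -1}, {"dx": 0, "dy": 0, "dz": 0, "turn": -0.025, "gripper": -1}, {"dx": 0, "dy": 0, "dz": 0, "turn": 0, "gripper": -1}]}}

```text
time_s: 5.43
position: [0.4969, 0.0257, 0.2053]
eef_rot: [[-0.992, -0.128, -0.0], [-0.128, 0.992, 0.0], [0.0, 0.0, -1.0]]
ft_force: [0.3, 0.1, -1.4]
finger_gap: 0.0224
```

```bash
python3 plan.py .416 -.3205 .1 .131
```

```text
t 5.43 pos [0.4969 0.0257 0.2053] ang -3.013 turn -0.0022 d [ 125.4 -332.7  105.3] F [ 0.3  0.1 -1.4] gap 0.0224 tilt [ 0.  0. -1.]
```

Request:
{"op": "arm_command", "data": {"moves": [{"dx": 4, "dy": -12, "dz": 0, "turn": 0, "gripper": -1}, {"dx": 9, "dy": -24, "dz": 0, "turn": 0, "gripper": -1}, {"dx": 10, "dy": -26, "dz": 0, "turn": 0, "gripper": -1}, {"dx": 10, "dy": -26, "dz": 0, "turn": 0, "gripper": -1}, {"dx": 10, "dy": -26, "dz": 0, "turn": 0, "gripper": -1}]}}

```text
time_s: 5.85
position: [0.4682, -0.0951, 0.2054]
eef_rot: [[-0.992, -0.127, -0.0], [-0.127, 0.992, -0.001], [0.0, -0.001, -1.0]]
ft_force: [0.5, -1.1, -1.4]
finger_gap: 0.0225
```

Request:
{"op": "arm_command", "data": {"moves": [{"dx": 10, "dy": -26, "dz": 0, "turn": 0, "gripper": -1}, {"dx": 10, "dy": -26, "dz": 0, "turn": 0, "gripper": -1}, {"dx": 10, "dy": -26, "dz": 0, "turn": 0, "gripper": -1}, {"dx": 10, "dy": -26, "dz": 0, "turn": 0, "gripper": -1}, {"dx": 10, "dy": -26, "dz": 0, "turn": 0, "gripper": -1}]}}

```text
time_s: 6.27
position: [0.4349, -0.2304, 0.2055]
eef_rot: [[-0.992, -0.127, 0.0], [-0.127, 0.992, -0.0], [0.0, -0.0, -1.0]]
ft_force: [0.3, -0.7, -0.8]
finger_gap: 0.0222
```

Request:
{"op": "arm_command", "data": {"moves": [{"dx": 10, "dy": -26, "dz": 0, "turn": 0, "gripper": -1}, {"dx": 10, "dy": -26, "dz": 5, "turn": 0, "gripper": -1}, {"dx": 8, "dy": -22, "dz": 10, "turn": 0, "gripper": -1}, {"dx": 4, "dy": -12, "dz": 10, "turn": 0, "gripper": -1}, {"dx": 0, "dy": 0, "dz": 0, "turn": 0, "gripper": -1}]}}

```text
time_s: 6.68
position: [0.4115, -0.3218, 0.1789]
eef_rot: [[-0.993, -0.12, -0.004], [-0.12, 0.993, -0.002], [0.005, -0.001, -1.0]]
ft_force: [0.6, -0.9, -2.0]
finger_gap: 0.0225
```

```bash
python3 plan.py .416 -.3205 .1 .131; python3 -c "
from h import *
snap('side','s5.png');snap('top','t5.png')"
```

```text
t 6.68 pos [ 0.4115 -0.3218  0.1789] ang -3.021 turn -0.0105 d [-5.   0.7 78.9] F [ 0.6 -0.9 -2. ] gap 0.0225 tilt [ 0.005 -0.001 -1.   ]
```

View pics/s5.png

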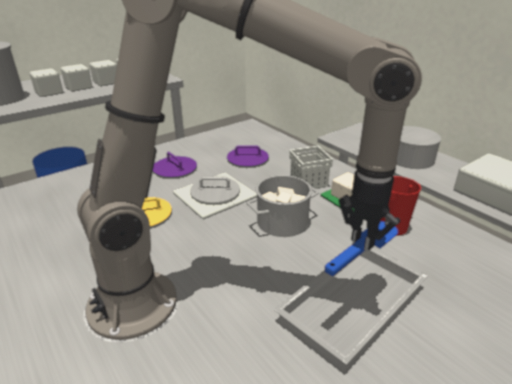

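View pics/t5.png

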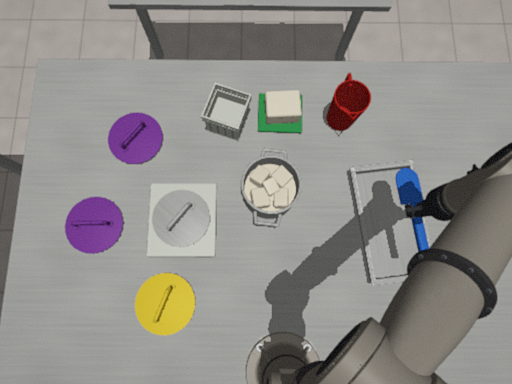

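```bash
cat > f5.py <<'E'
from fit import *
x,y,z=.4115,-.3218,.187
for n,f in (('top','pics/t5.png'),('side','pics/s5.png')):
    im=cv2.imread(f)
    for g in paddle(x,y,.125,z):
        h=cv2.convexHull((P(n,g)*16).astype(np.int32)); cv2.polylines(im,[h],True,(0,255,0),1,cv2.LINE_AA,4)
    tray=[(a,b) for a,b in((-.1575,-.083),(.1575,-.083),(.1575,.083),(-.1575,.083))]
    t=tr(np.array([(a,b,.005) for a,b in tray]),.417,-.3205,.131)
    cv2.polylines(im,[(P(n,t)*16).astype(np.int32)],True,(0,0,255),1,cv2.LINE_AA,4)
    c=im[140:290,330:450] if n=='top' else im[210:360,270:430]
    cv2.imwrite(f'pics/o5{n}.png',cv2.resize(c,None,fx=3.5,fy=3.5))
a,b=cv2.imread('pics/o5top.png'),cv2.imread('pics/o5side.png')
cv2.imwrite('pics/o5.png',cv2.resize(np.hstack([a,b]),None,fx=.8,fy=.8))
E
python3 f5.py
```

```text
(no output)
```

View pics/o5.png

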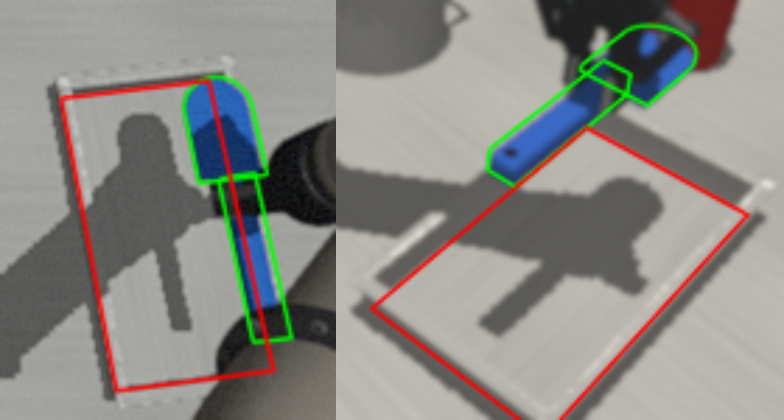

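The paddle outline matches my model within a few mm in both pictures, and its footprint falls inside the tray. I'll lower it.

Request:
{"op": "arm_command", "data": {"moves": [{"dx": -5, "dy": 1, "dz": 15, "turn": -0.01, "gripper": -1}, {"dx": 0, "dy": 0, "dz": 25, "turn": 0, "gripper": -1}, {"dx": 0, "dy": 0, "dz": 30, "turn": 0, "gripper": -1}, {"dx": 0, "dy": 0, "dz": 20, "turn": 0, "gripper": -1}, {"dx": 0, "dy": 0, "dz": 15, "turn": 0, "gripper": -1}]}}

```text
time_s: 7.2
position: [0.4207, -0.3133, 0.0738]
eef_rot: [[-0.99, -0.142, -0.001], [-0.142, 0.99, 0.003], [0.001, 0.003, -1.0]]
ft_force: [-0.5, -0.7, -1.1]
finger_gap: 0.0229
```

Request:
{"op": "arm_command", "data": {"moves": [{"dx": 0, "dy": 0, "dz": 15, "turn": 0, "gripper": -1}, {"dx": 0, "dy": 0, "dz": 15, "turn": 0, "gripper": -1}, {"dx": 0, "dy": 0, "dz": 10, "turn": 0, "gripper": -1}, {"dx": 0, "dy": 0, "dz": 5, "turn": 0, "gripper": -1}, {"dx": 0, "dy": 0, "dz": 0, "turn": 0, "gripper": -1}]}}

```text
time_s: 7.62
position: [0.4206, -0.3147, 0.0297]
eef_rot: [[-0.99, -0.14, -0.001], [-0.14, 0.99, 0.001], [0.001, 0.001, -1.0]]
ft_force: [0.0, 0.5, -1.5]
finger_gap: 0.0224
```

```bash
python3 plan.py .416 -.3205 .01 .131
```

```text
t 7.62 pos [ 0.4206 -0.3147  0.0297] ang -3.001 turn 0.0097 d [ 5.3 -5.2 19.7] F [ 0.   0.5 -1.5] gap 0.0224 tilt [ 0.001  0.001 -1.   ]
```

Request:
{"op": "arm_command", "data": {"moves": [{"dx": 2, "dy": -2, "dz": 5, "turn": 0, "gripper": -1}, {"dx": 2, "dy": -2, "dz": 5, "turn": 0, "gripper": -1}, {"dx": 0, "dy": 0, "dz": 4, "turn": 0, "gripper": -1}, {"dx": 0, "dy": 0, "dz": 2, "turn": 0, "gripper": -1}, {"dx": 0, "dy": 0, "dz": 0, "turn": 0, "gripper": -1}]}}

```text
time_s: 8.03
position: [0.4167, -0.3204, 0.0139]
eef_rot: [[-0.99, -0.138, -0.001], [-0.138, 0.99, 0.001], [0.0, 0.001, -1.0]]
ft_force: [0.6, 0.5, -1.5]
finger_gap: 0.0225
```

Request:
{"op": "arm_command", "data": {"moves": [{"dx": 0, "dy": 0, "dz": 1, "turn": 0, "gripper": -1}, {"dx": 0, "dy": 0, "dz": 1, "turn": 0, "gripper": -1}, {"dx": 0, "dy": 0, "dz": 0, "turn": 0, "gripper": -1}]}}

```text
time_s: 8.28
position: [0.4171, -0.3204, 0.0123]
eef_rot: [[-0.99, -0.139, 0.0], [-0.139, 0.99, 0.0], [-0.0, 0.0, -1.0]]
ft_force: [-0.2, 0.3, -0.6]
finger_gap: 0.0224
```

Request:
{"op": "arm_command", "data": {"moves": [{"dx": 0, "dy": 0, "dz": 1, "turn": 0, "gripper": -1}, {"dx": 0, "dy": 0, "dz": 1, "turn": 0, "gripper": -1}, {"dx": 0, "dy": 0, "dz": 0, "turn": 0, "gripper": -1}]}}

```text
time_s: 8.53
position: [0.4173, -0.3206, 0.011]
eef_rot: [[-0.99, -0.139, 0.001], [-0.139, 0.99, 0.0], [-0.001, 0.0, -1.0]]
ft_force: [-1.1, 0.2, 4.2]
finger_gap: 0.0224
```

```bash
python3 -c "
from h import *
s=snap('side','s6.png');cv2.imwrite('pics/s6c.png',cv2.resize(s[220:370,270:430,::-1],(640,600)))"
```

```text
(no output)
```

View pics/s6c.png

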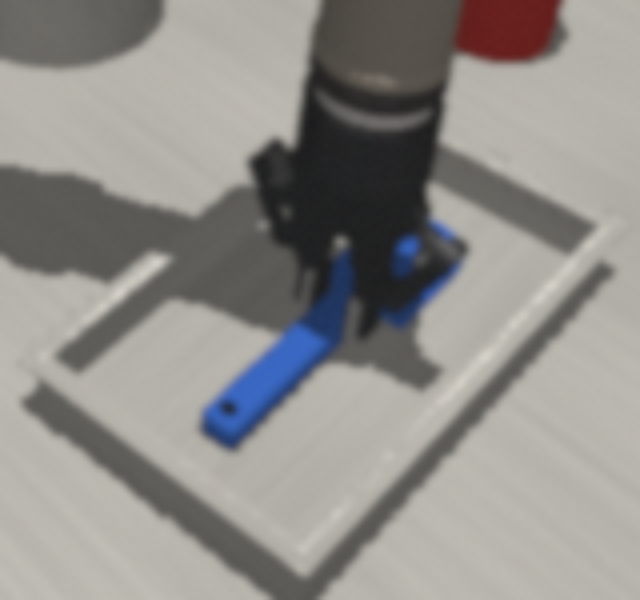

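The paddle is on the tray floor with the handle end at crop (225,420), and the force has risen by about 5 N. I'll release it.

Request:
{"op": "arm_command", "data": {"moves": [{"dx": 0, "dy": 0, "dz": 0, "turn": 0, "gripper": -0.2}, {"dx": 0, "dy": 0, "dz": 0, "turn": 0, "gripper": 0}, {"dx": 0, "dy": 0, "dz": 0, "turn": 0, "gripper": 0}, {"dx": 0, "dy": 0, "dz": 0, "turn": 0, "gripper": 0}, {"dx": 0, "dy": 0, "dz": -5, "turn": 0, "gripper": 0}]}}

```text
time_s: 9.0
position: [0.4164, -0.3199, 0.0145]
eef_rot: [[-0.99, -0.139, -0.002], [-0.139, 0.99, 0.001], [0.002, 0.001, -1.0]]
ft_force: [0.1, -0.3, -0.0]
finger_gap: 0.0426
```

Request:
{"op": "arm_command", "data": {"moves": [{"dx": 0, "dy": 0, "dz": -15, "turn": 0, "gripper": 0}, {"dx": 0, "dy": 0, "dz": -30, "turn": 0, "gripper": 0}, {"dx": 0, "dy": 0, "dz": -35, "turn": 0, "gripper": 0}, {"dx": 0, "dy": 0, "dz": -35, "turn": 0, "gripper": 0}, {"dx": 0, "dy": 0, "dz": -35, "turn": 0, "gripper": 0}]}}

```text
time_s: 9.42
position: [0.4165, -0.3205, 0.1671]
eef_rot: [[-0.99, -0.138, -0.0], [-0.138, 0.99, -0.0], [0.0, 0.0, -1.0]]
ft_force: [0.6, 0.4, 0.3]
finger_gap: 0.0427
```

Request:
{"op": "arm_command", "data": {"moves": [{"dx": 0, "dy": 0, "dz": -30, "turn": 0, "gripper": 0}, {"dx": 0, "dy": 0, "dz": -15, "turn": 0, "gripper": 0}, {"dx": 0, "dy": 0, "dz": 0, "turn": 0, "gripper": 0}]}}

```text
time_s: 9.67
position: [0.4189, -0.3227, 0.215]
eef_rot: [[-0.99, -0.139, 0.008], [-0.139, 0.99, -0.005], [-0.007, -0.006, -1.0]]
ft_force: [0.4, -0.3, -0.3]
finger_gap: 0.0428
```

```bash
python3 plan.py .42 .296 .2
cat > f7.py <<'E'
from fit import *
s=snap('side','s7.png');t=snap('top','t7.png')
for n,u,v in(('top',270,190),('side',283,205)):
    for r in manip.silhouettes('pot_rim',n):
        m=r['region'];print(n,r['confidence'],m.sum());np.save(f'pot_{n}.npy',m);break
for n,(y0,y1,x0,x1) in dict(top=(140,240,220,320),side=(160,260,230,330)).items():
    im=cv2.imread(f'pics/{n[0]}7.png');cv2.imwrite(f'pics/p7{n}.png',cv2.resize(im[y0:y1,x0:x1],(400,400),interpolation=cv2.INTER_CUBIC))
cv2.imwrite('pics/p7.png',np.hstack([cv2.imread('pics/p7top.png'),cv2.imread('pics/p7side.png')]))
E
python3 f7.py
```

```text
t 9.67 pos [ 0.4189 -0.3227  0.215 ] ang -3.003 turn 0.0 d [-86.7 612.7  11.9] F [ 0.4 -0.3 -0.3] gap 0.0428 tilt [-0.007 -0.006 -1.   ]
top 0.74 3288
side 0.68 3037
```

View pics/p7.png

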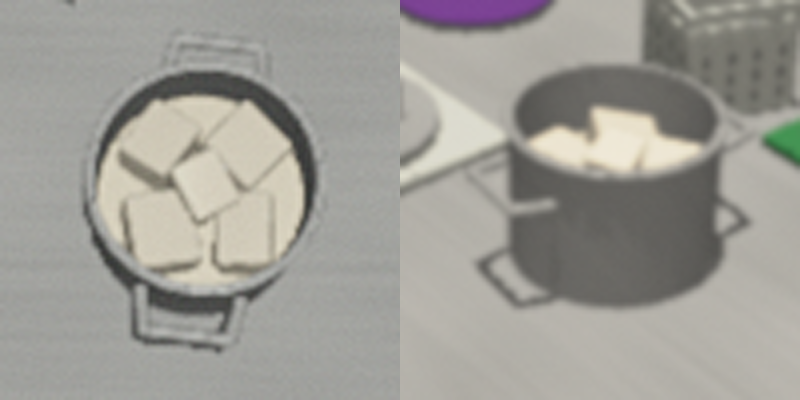

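View pics/s7.png

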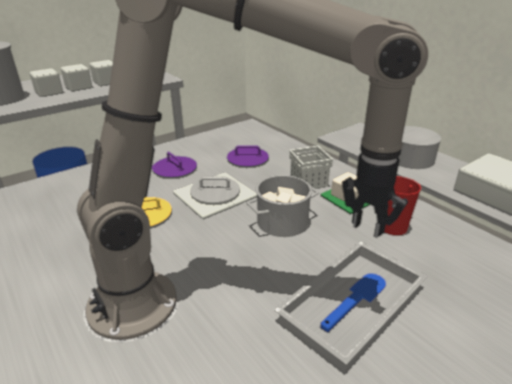

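The side picture shows the paddle flat in the tray around (352,303), with the pot open and still standing. Next I'll fit the pot rim, the lid disc and the bar.

```bash
cat > f8.py <<'E'
from fit import *
def pot(p):
    x,y,a=p; g=[np.vstack([disc(x,y,.12,.08),disc(x,y,.0,.08)])]
    for s in (1,-1):
        g.append(tr(box(min(s*.07,s*.112),max(s*.07,s*.112),-.034,.034,.083,.091),x,y,a))
    return g
obs={n:np.load(f'pot_{n}.npy').astype(np.float32) for n in('top','side')}
c=atz('top',270.5,185.6,.12);print(c)
for o in (obs,{'top':obs['top']},{'side':obs['side']}):
    print('pot',*fit(pot,[c[0],c[1],-.1],o,[.01,.01,.1]))
# edge fit of rim: maximise image gradient along projected outer rim circles, radial
def rimfit(n,f,z,r,c0,rng=.012):
    g=cv2.GaussianBlur(cv2.cvtColor(cv2.imread(f),cv2.COLOR_BGR2GRAY).astype(np.float32),(0,0),.8)
    def score(p):
        s=0
        a=P(n,disc(p[0],p[1],z,r+.0015)).astype(np.float32);b=P(n,disc(p[0],p[1],z,r-.0015)).astype(np.float32)
        va=cv2.remap(g,a[:,:1],a[:,1:],cv2.INTER_LINEAR);vb=cv2.remap(g,b[:,:1],b[:,1:],cv2.INTER_LINEAR)
        return -np.abs(va-vb).clip(0,40).mean()
    best=min((score((c0[0]+dx,c0[1]+dy)),dx,dy) for dx in np.arange(-rng,rng,.001) for dy in np.arange(-rng,rng,.001))
    return c0[0]+best[1],c0[1]+best[2],best[0]
for n in('top','side'):
    print('rim',n,[np.round(rimfit(n,f'pics/{n[0]}7.png',.12,r,c),4) for r in(.08,.076)])
    print('lid',n,[np.round(rimfit(n,f'pics/{n[0]}7.png',z,.085,(.423,.297)),4) for z in(.022,.024,.026)])
im=cv2.imread('pics/t7.png');s=cv2.imread('pics/s7.png')
cv2.imwrite('pics/l8.png',np.hstack([cv2.resize(im[185:250,150:215],(400,400),interpolation=cv2.INTER_CUBIC),cv2.resize(s[165:230,182:247],(400,400),interpolation=cv2.INTER_CUBIC)]))
E
python3 f8.py
```

```text
[0.49760184 0.03844822 0.12      ]
pot [ 0.50544997  0.0376808  -0.09553254] 0.14396339654922485
pot [ 0.50709397  0.0357979  -0.10918567] 0.0771404504776001
pot [ 0.50462695  0.04034508 -0.0725922 ] 0.04656773805618286Traceback (most recent call last):
  File "f8.py", line 22, in <module>
    print('rim',n,[np.round(rimfit(n,f'pics/{n[0]}7.png',.12,r,c),4) for r in(.08,.076)])
                            ~~~~~~^^^^^^^^^^^^^^^^^^^^^^^^^^^^^^^
  File "f8.py", line 19, in rimfit
    best=min((score((c0[0]+dx,c0[1]+dy)),dx,dy) for dx in np.arange(-rng,rng,.001) for dy in np.arange(-rng,rng,.001))
  File "f8.py", line 19, in <genexpr>
    best=min((score((c0[0]+dx,c0[1]+dy)),dx,dy) for dx in np.arange(-rng,rng,.001) for dy in np.arange(-rng,rng,.001))
              ~~~~~^^^^^^^^^^^^^^^^^^^^^
  File "f8.py", line 16, in score
    a=P(n,disc(p[0],p[1],z,r+.0015)).astype(np.float32);b=P(n,disc(p[0],p[1],z,r-.0015)).astype(np.float32)
      ~^^^^^^^^^^^^^^^^^^^^^^^^^^^^^
  File "fit.py", line 5, in P
    c=manip.get_calibration(n);K=np.array(c['intrinsics']);T=np.array(c['cam_to_world'])
ValueError: time passes only in moves, steps and waits
```

```bash
python3 - <<'E'
import pickle
from rig import manip
pickle.dump({n:manip.get_calibration(n) for n in('top','side')},open('cal.pkl','wb'))
E
sed -i 's/manip.get_calibration(n)/CAL[n]/' h.py fit.py; sed -i '1a import pickle,os\nCAL=pickle.load(open("cal.pkl","rb"))' h.py
python3 f8.py
```

```text
[0.49760184 0.03844822 0.12      ]
pot [ 0.50544997  0.0376808  -0.09553254] 0.14396339654922485
pot [ 0.50709397  0.0357979  -0.10918567] 0.0771404504776001
pot [ 0.50462695  0.04034508 -0.0725922 ] 0.04656773805618286
rim top [array([  0.4996,   0.0384, -25.0467]), array([  0.4856,   0.0444, -26.18  ])]
lid top [array([  0.422 ,   0.296 , -11.0855]), array([  0.421 ,   0.295 , -11.1222]), array([  0.421 ,   0.295 , -11.3101])]
rim side [array([  0.4966,   0.0364, -13.0717]), array([  0.4986,   0.0334, -15.2679])]
lid side [array([  0.416 ,   0.287 , -12.4878]), array([  0.415 ,   0.285 , -12.5703]), array([  0.414 ,   0.285 , -11.9567])]
```

View pics/l8.png

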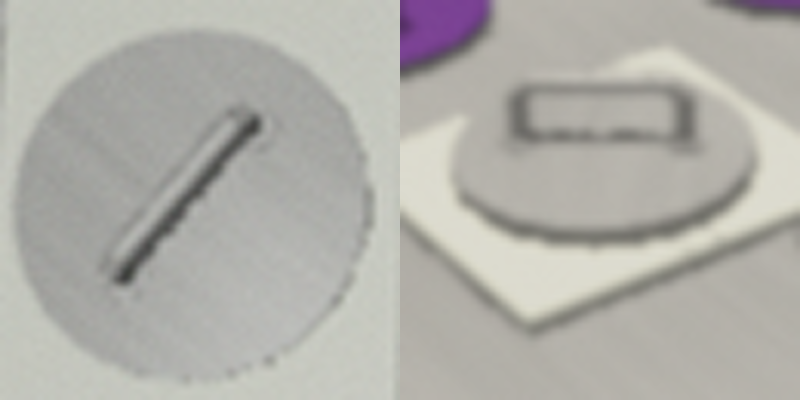

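```bash
cat > f9.py <<'E'
from fit import *
print('lid disc',atz('top',180.9,218,.024),'bar mid',atz('top',179.4,216.3,.067))
a=atz('top',117/6.154+149.6,277/6.154+184.6,.067);b=atz('top',250/6.154+149.6,117/6.154+184.6,.067)
print('bar dir',np.arctan2(*(b-a)[1::-1]),np.linalg.norm(b-a))
# side bar ends: crop (517,92),(690,92)->top bar
def side(x,y): return (x-400)/6.154+181.6,y/6.154+164.6
a2=atz('side',*side(517,90),.068);b2=atz('side',*side(687,92),.068);print('side bar',a2,b2,(a2+b2)/2,np.arctan2(*(b2-a2)[1::-1]),np.linalg.norm(b2-a2))
def ov(n,f,lists,crop,out):
    im=cv2.imread(f);y0,y1,x0,x1=crop;k=400/(y1-y0)
    im=cv2.resize(im[y0:y1,x0:x1],(400,400),interpolation=cv2.INTER_CUBIC)
    for g,col in lists:
        q=(P(n,g)+.5-[x0,y0])*k-.5
        cv2.polylines(im,[(q*16).astype(np.int32)],True,col,1,cv2.LINE_AA,4)
    return im
if __name__=='__main__':
    import sys
    lx,ly,px,py=map(float,sys.argv[1:5])
    L=[(disc(lx,ly,.022,.085),(0,0,255)),(disc(lx,ly,.024,.085),(0,255,0))]
    Q=[(disc(px,py,.12,.08),(0,0,255)),(disc(px,py,.12,.076),(0,255,0)),(disc(px,py,0,.08),(255,0,0))]
    im=np.vstack([np.hstack([ov('top','pics/t7.png',L,(185,250,150,215),0),ov('side','pics/s7.png',L,(165,230,182,247),0)]),
     np.hstack([ov('top','pics/t7.png',Q,(140,240,220,320),0),ov('side','pics/s7.png',Q,(160,260,230,330),0)])])
    cv2.imwrite('pics/'+sys.argv[5],cv2.resize(im,(600,600),interpolation=cv2.INTER_AREA))
E
python3 f9.py .4225 .297 .499 .0385 ov1.png
```

```text
lid disc [0.42063126 0.295656   0.024     ] bar mid [0.41906008 0.29219138 0.067     ]
bar dir -0.6550532671902014 0.09391042445058949
side bar [0.38021194 0.31421628 0.068     ] [0.4520246  0.25639108 0.068     ] [0.41611827 0.28530368 0.068     ] -0.6779175935589141 0.09219984869395355
```

View pics/ov1.png

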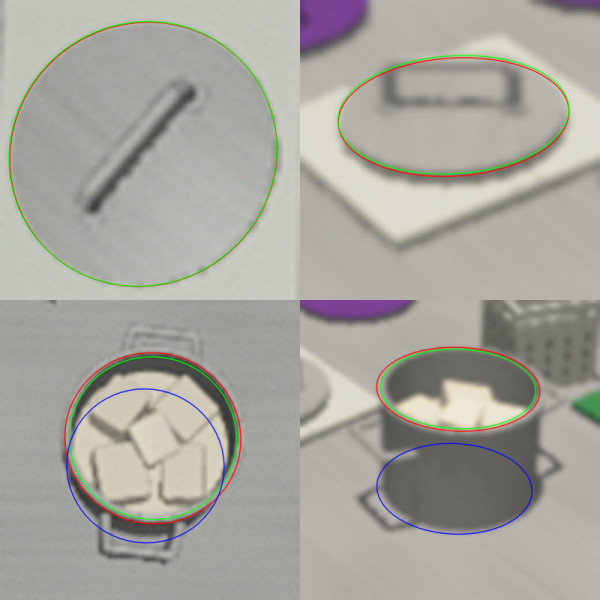

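```bash
cat > ov2.py <<'E'
from f9 import *
import sys
px,py=float(sys.argv[1]),float(sys.argv[2])
Q=[(disc(px,py,.12,.08),(0,0,255)),(disc(px,py,.12,.076),(0,255,0)),(disc(px,py,0,.08),(255,0,0))]
im=np.hstack([ov('top','pics/t7.png',Q,(145,225,230,310),0),ov('side','pics/s7.png',Q,(165,245,243,323),0)])
cv2.imwrite('pics/'+sys.argv[3],im)
E
python3 ov2.py .499 .0385 ov2.png; python3 ov2.py .503 .0385 ov3.png
```

```text
lid disc [0.42063126 0.295656   0.024     ] bar mid [0.41906008 0.29219138 0.067     ]
bar dir -0.6550532671902014 0.09391042445058949
side bar [0.38021194 0.31421628 0.068     ] [0.4520246  0.25639108 0.068     ] [0.41611827 0.28530368 0.068     ] -0.6779175935589141 0.09219984869395355
lid disc [0.42063126 0.295656   0.024     ] bar mid [0.41906008 0.29219138 0.067     ]
bar dir -0.6550532671902014 0.09391042445058949
side bar [0.38021194 0.31421628 0.068     ] [0.4520246  0.25639108 0.068     ] [0.41611827 0.28530368 0.068     ] -0.6779175935589141 0.09219984869395355
```

View pics/ov2.png

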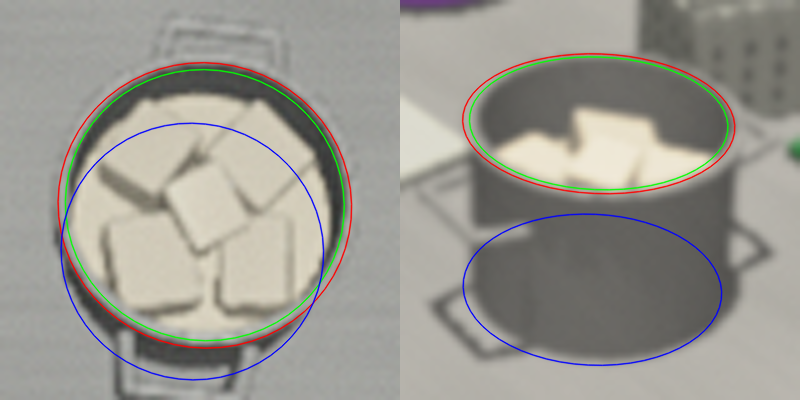

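View pics/ov3.png

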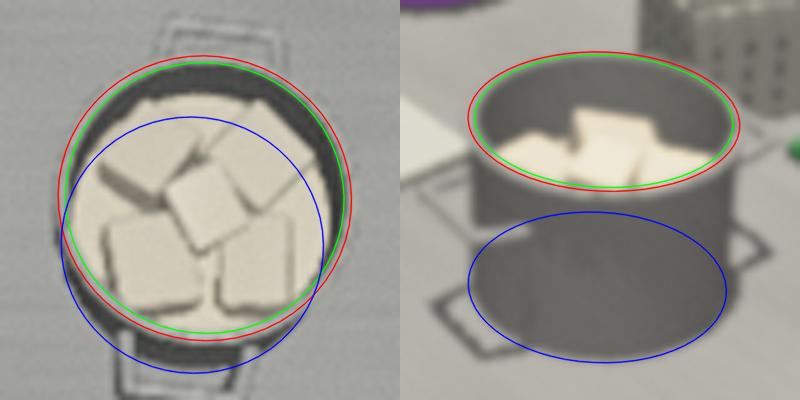

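```bash
sed -i 's/^print/if __name__=="__main__": print/;s/^a2=/a2=/' f9.py
cat > ov4.py <<'E'
from f9 import *
import sys
lx,ly,a=map(float,sys.argv[1:4])
L=[(disc(lx,ly,.022,.085),(0,255,0))]
t=np.linspace(0,2*np.pi,16)
for s in(-.043,.043): L.append((tr(np.c_[0*t+s,.0055*np.cos(t),.065+.0055*np.sin(t)],lx,ly,a),(0,0,255)))
for ph in (0,np.pi/2,np.pi,-np.pi/2): L.append((tr(np.array([[-.043,.0055*np.cos(ph),.065+.0055*np.sin(ph)],[.043,.0055*np.cos(ph),.065+.0055*np.sin(ph)]]),lx,ly,a),(0,0,255)))
im=np.hstack([ov('top','pics/t7.png',L,(185,250,150,215),0),ov('side','pics/s7.png',L,(165,230,182,247),0)])
cv2.imwrite('pics/'+sys.argv[4],im)
E
python3 ov4.py .422 .2965 -.665 ov4.png
```

```text
side bar [0.38021194 0.31421628 0.068     ] [0.4520246  0.25639108 0.068     ] [0.41611827 0.28530368 0.068     ] -0.6779175935589141 0.09219984869395355
```

View pics/ov4.png

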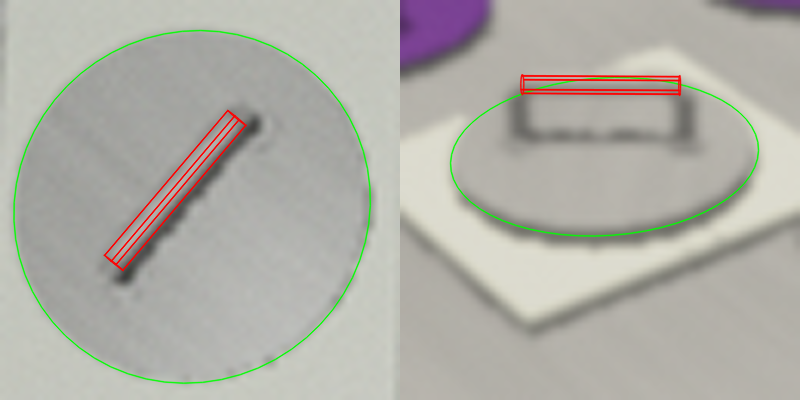

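The green disc fits the lid in the top picture. The bar overlay is about 1 px high in the side picture, so the bar middle is at about (0.421, 0.294) with heading -0.665. I'll move over it.

Request:
{"op": "arm_command", "data": {"moves": [{"dx": 0, "dy": 0, "dz": 0, "turn": 0.06, "gripper": 0.6}, {"dx": 0, "dy": 0, "dz": 0, "turn": 0.1, "gripper": 0.6}, {"dx": 0, "dy": 0, "dz": 0, "turn": 0.11, "gripper": 0.6}, {"dx": 0, "dy": 0, "dz": 0, "turn": 0.11, "gripper": 0.6}, {"dx": 0, "dy": 0, "dz": 0, "turn": 0.11, "gripper": 0.6}]}}

```text
time_s: 10.28
position: [0.4161, -0.3197, 0.2084]
eef_rot: [[-0.937, 0.349, -0.003], [0.349, 0.937, 0.002], [0.004, 0.001, -1.0]]
ft_force: [0.3, 0.1, 0.2]
finger_gap: 0.0678
```

Request:
{"op": "arm_command", "data": {"moves": [{"dx": 0, "dy": 0, "dz": 0, "turn": 0.11, "gripper": 0.6}, {"dx": 0, "dy": 0, "dz": 0, "turn": 0.11, "gripper": 0.6}, {"dx": 0, "dy": 0, "dz": 0, "turn": 0.07, "gripper": 0.6}, {"dx": 0, "dy": 0, "dz": 0, "turn": 0.025, "gripper": 0.6}, {"dx": 0, "dy": 0, "dz": 0, "turn": 0, "gripper": 0.6}]}}

```text
time_s: 10.7
position: [0.4164, -0.3199, 0.2089]
eef_rot: [[-0.787, 0.617, -0.003], [0.617, 0.787, 0.001], [0.003, -0.001, -1.0]]
ft_force: [-0.4, 0.5, 0.2]
finger_gap: 0.0682
```

```bash
python3 plan.py .421 .294 .2 -.665; python3 -c "
from h import *
print(np.round(manip.get_state()['qpos'],2))"
```

```text
t 10.7 pos [ 0.4164 -0.3199  0.2089] ang 2.476 turn -0.0004 d [375.1 485.9   9.6] F [-0.4  0.5  0.2] gap 0.0682 tilt [ 0.003 -0.001 -1.   ]
[-0.04  0.36  0.88  1.64 -0.28  1.28  1.79]
```

Request:
{"op": "arm_command", "data": {"moves": [{"dx": 9, "dy": 11, "dz": 0, "turn": 0, "gripper": 0.6}, {"dx": 18, "dy": 23, "dz": 0, "turn": 0, "gripper": 0.6}, {"dx": 19, "dy": 25, "dz": 0, "turn": 0, "gripper": 0.6}, {"dx": 19, "dy": 25, "dz": 0, "turn": 0, "gripper": 0.6}, {"dx": 19, "dy": 25, "dz": 0, "turn": 0, "gripper": 0.6}]}}

```text
time_s: 11.12
position: [0.4176, -0.1815, 0.2096]
eef_rot: [[-0.787, 0.617, -0.001], [0.617, 0.787, 0.0], [0.001, -0.001, -1.0]]
ft_force: [0.9, 1.1, 0.9]
finger_gap: 0.0682
```

Request:
{"op": "arm_command", "data": {"moves": [{"dx": 19, "dy": 25, "dz": 0, "turn": 0, "gripper": 0.6}, {"dx": 19, "dy": 25, "dz": 0, "turn": 0, "gripper": 0.6}, {"dx": 19, "dy": 25, "dz": 0, "turn": 0, "gripper": 0.6}, {"dx": 19, "dy": 25, "dz": 0, "turn": 0, "gripper": 0.6}, {"dx": 19, "dy": 25, "dz": 0, "turn": 0, "gripper": 0.6}]}}

```text
time_s: 11.53
position: [0.4201, -0.0243, 0.21]
eef_rot: [[-0.788, 0.616, -0.0], [0.616, 0.788, 0.0], [0.001, 0.0, -1.0]]
ft_force: [1.4, 0.4, 0.3]
finger_gap: 0.0685
```

```bash
python3 plan.py .421 .294 .2 -.665; python3 -c "
from h import *
print(np.round(manip.get_state()['qpos'],2))"
```

```text
t 11.53 pos [ 0.4201 -0.0243  0.21  ] ang 2.478 turn 0.001 d [195.7 251.1  10.1] F [1.4 0.4 0.3] gap 0.0685 tilt [ 0.001  0.    -1.   ]
[-0.66  0.06  0.72  1.89 -0.04  1.21  0.98]
```

Request:
{"op": "arm_command", "data": {"moves": [{"dx": 19, "dy": 25, "dz": 0, "turn": 0, "gripper": 0.6}, {"dx": 19, "dy": 25, "dz": 0, "turn": 0, "gripper": 0.6}, {"dx": 19, "dy": 25, "dz": 0, "turn": 0, "gripper": 0.6}, {"dx": 19, "dy": 25, "dz": 0, "turn": 0, "gripper": 0.6}, {"dx": 19, "dy": 25, "dz": 0, "turn": 0, "gripper": 0.6}]}}

```text
time_s: 11.95
position: [0.4226, 0.1325, 0.2099]
eef_rot: [[-0.788, 0.616, -0.001], [0.616, 0.788, -0.0], [0.0, -0.0, -1.0]]
ft_force: [0.3, -0.2, 0.8]
finger_gap: 0.0685
```

Request:
{"op": "arm_command", "data": {"moves": [{"dx": 19, "dy": 25, "dz": 0, "turn": 0, "gripper": 0.6}, {"dx": 19, "dy": 25, "dz": 0, "turn": 0, "gripper": 0.6}, {"dx": 19, "dy": 25, "dz": 0, "turn": 0, "gripper": 0.6}, {"dx": 19, "dy": 24, "dz": 0, "turn": 0, "gripper": 0.6}, {"dx": 14, "dy": 16, "dz": 0, "turn": 0, "gripper": 0.6}]}}

```text
time_s: 12.37
position: [0.4225, 0.2805, 0.2094]
eef_rot: [[-0.789, 0.614, -0.001], [0.614, 0.789, 0.001], [0.001, -0.0, -1.0]]
ft_force: [0.7, 0.4, 0.6]
finger_gap: 0.0684
```

Request:
{"op": "arm_command", "data": {"moves": [{"dx": 8, "dy": 8, "dz": 5, "turn": 0, "gripper": 0.6}, {"dx": 2, "dy": 2, "dz": 5, "turn": 0, "gripper": 0.6}, {"dx": 0, "dy": 0, "dz": 0, "turn": 0, "gripper": 0.6}, {"dx": 0, "dy": 0, "dz": 0, "turn": 0, "gripper": 0.6}]}}

```text
time_s: 12.7
position: [0.4218, 0.2887, 0.1995]
eef_rot: [[-0.785, 0.619, -0.001], [0.619, 0.785, -0.003], [-0.001, -0.003, -1.0]]
ft_force: [0.2, -0.4, -0.9]
finger_gap: 0.0683
```

```bash
python3 plan.py .421 .294 .1 -.665; python3 -c "
from h import *
print(np.round(manip.get_state()['qpos'],2))
s=snap('side','s10.png');snap('top','t10.png');cv2.imwrite('pics/s10c.png',cv2.resize(s[110:230,140:300,::-1],(800,600)))"
```

```text
t 12.7 pos [0.4218 0.2887 0.1995] ang 2.474 turn -0.0028 d [ 3.9  3.9 99.4] F [ 0.2 -0.4 -0.9] gap 0.0683 tilt [-0.001 -0.003 -1.   ]
[-1.01  0.27  0.47  1.68 -0.13  1.23  0.39]
```

View pics/s10c.png

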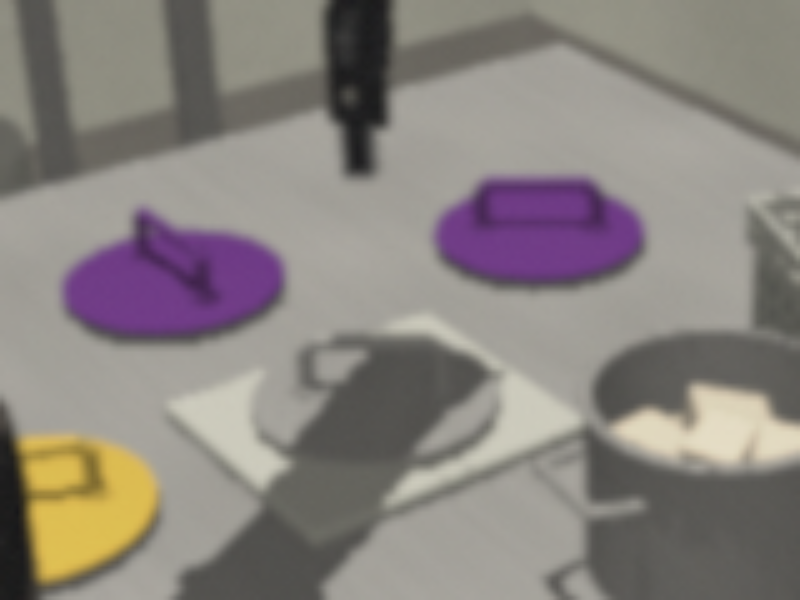

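View pics/t10.png

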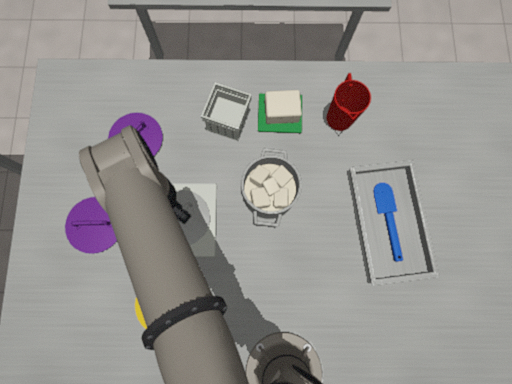

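The gripper is aligned with the bar of the steel lid and sits above it. The paddle lies in the tray at (388,222) in the top picture. I'll descend.

Request:
{"op": "arm_command", "data": {"moves": [{"dx": 2, "dy": 2, "dz": 15, "turn": 0, "gripper": 0.4}, {"dx": 2, "dy": 1, "dz": 30, "turn": 0, "gripper": 0.4}, {"dx": 0, "dy": 0, "dz": 25, "turn": 0, "gripper": 0.4}, {"dx": 0, "dy": 0, "dz": 15, "turn": 0, "gripper": 0.4}, {"dx": 0, "dy": 0, "dz": 0, "turn": 0, "gripper": 0.4}]}}

```text
time_s: 13.22
position: [0.4185, 0.2929, 0.1123]
eef_rot: [[-0.785, 0.619, -0.005], [0.619, 0.785, -0.005], [0.001, -0.007, -1.0]]
ft_force: [-0.3, -0.8, 0.5]
finger_gap: 0.0596
```

```bash
python3 plan.py .421 .294 .0475 -.665; python3 -c "
from h import *
s=snap('side','s11.png');cv2.imwrite('pics/s11c.png',cv2.resize(s[140:220,165:265,::-1],(750,600),interpolation=cv2.INTER_CUBIC))"
```

```text
t 13.22 pos [0.4185 0.2929 0.1123] ang 2.474 turn -0.0029 d [-1.4  2.9 64.8] F [-0.3 -0.8  0.5] gap 0.0596 tilt [ 0.001 -0.007 -1.   ]
```

View pics/s11c.png

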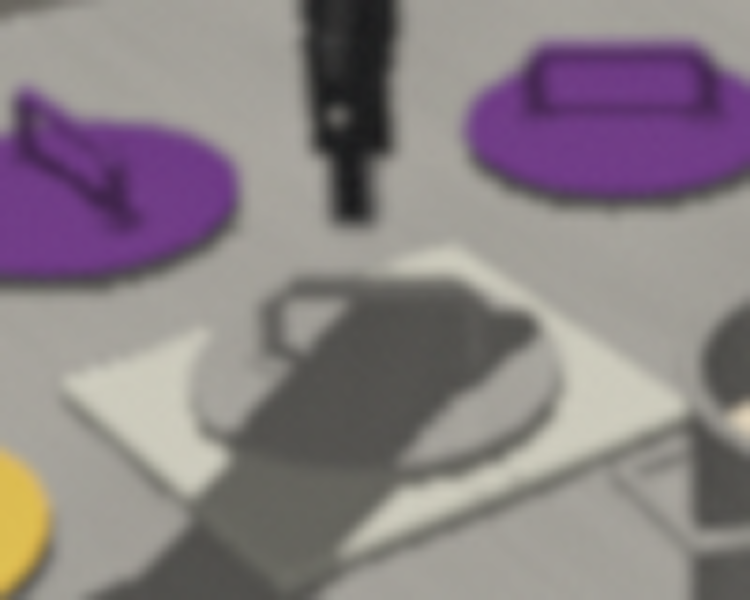

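```bash
python3 -c "
from h import *
f=lambda p:np.round((proj('side',p)+.5-[165,140])*7.5,0)
for z in(.1123,.118,.065):print(z,f([.4185,.2929,z]),f([.421,.294,z]))
d=np.array([.787,-.617,0])
for m in([.421,.294,.065],[.4185,.2929,.065],[.422,.2965,.065]):
  for s in(-.043,0,.043): print(m,s,f(np.array(m)+d*s))
"
```

```text
0.1123 [364. 203.] [368. 200.]
0.118 [363. 191.] [367. 189.]
0.065 [370. 297.] [374. 294.]
[0.421, 0.294, 0.065] -0.043 [278. 294.]
[0.421, 0.294, 0.065] 0 [374. 294.]
[0.421, 0.294, 0.065] 0.043 [470. 295.]
[0.4185, 0.2929, 0.065] -0.043 [274. 296.]
[0.4185, 0.2929, 0.065] 0 [370. 297.]
[0.4185, 0.2929, 0.065] 0.043 [466. 297.]
[0.422, 0.2965, 0.065] -0.043 [277. 291.]
[0.422, 0.2965, 0.065] 0 [372. 291.]
[0.422, 0.2965, 0.065] 0.043 [468. 292.]
```

Request:
{"op": "arm_command", "data": {"moves": [{"dx": -1, "dy": 1, "dz": 15, "turn": 0, "gripper": 0.3}, {"dx": 0, "dy": 1, "dz": 20, "turn": 0, "gripper": 0.3}, {"dx": 0, "dy": 0, "dz": 15, "turn": 0, "gripper": 0.3}, {"dx": 0, "dy": 0, "dz": 8, "turn": 0, "gripper": 0.3}, {"dx": 0, "dy": 0, "dz": 0, "turn": 0, "gripper": 0.3}]}}

```text
time_s: 13.68
position: [0.4225, 0.2962, 0.0571]
eef_rot: [[-0.786, 0.618, -0.001], [0.618, 0.786, -0.001], [0.0, -0.001, -1.0]]
ft_force: [-0.9, 0.3, 0.5]
finger_gap: 0.0554
```

```bash
python3 plan.py .421 .294 .0475 -.665; python3 -c "
from h import *
s=snap('side','s12.png');cv2.imwrite('pics/s12c.png',cv2.resize(s[140:220,165:265,::-1],(750,600),interpolation=cv2.INTER_CUBIC))"
```

```text
t 13.68 pos [0.4225 0.2962 0.0571] ang 2.475 turn -0.0016 d [-0.2 -2.6  9.6] F [-0.9  0.3  0.5] gap 0.0554 tilt [ 0.    -0.001 -1.   ]
```

View pics/s12c.png

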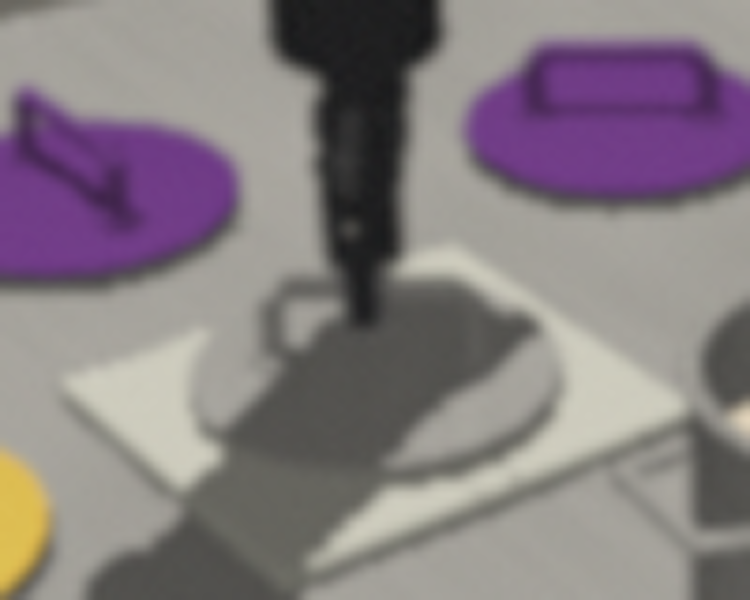

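Request:
{"op": "arm_command", "data": {"moves": [{"dx": -1.5, "dy": -1, "dz": 5, "turn": 0, "gripper": 0.3}, {"dx": 0, "dy": 0, "dz": 4, "turn": 0, "gripper": 0.2}, {"dx": 0, "dy": 0, "dz": 0, "turn": 0, "gripper": -0.1}, {"dx": 0, "dy": 0, "dz": 0, "turn": 0, "gripper": -0.3}, {"dx": 0, "dy": 0, "dz": 0, "turn": 0, "gripper": -0.5}]}}

```text
time_s: 14.15
position: [0.4233, 0.2954, 0.0486]
eef_rot: [[-0.787, 0.618, 0.0], [0.618, 0.787, 0.0], [-0.0, 0.001, -1.0]]
ft_force: [0.3, -0.5, -0.4]
finger_gap: 0.0216
```

Request:
{"op": "arm_command", "data": {"moves": [{"dx": 0, "dy": 0, "dz": 0, "turn": 0, "gripper": -0.7}, {"dx": 0, "dy": 0, "dz": 0, "turn": 0, "gripper": -0.8}, {"dx": 0, "dy": 0, "dz": 0, "turn": 0, "gripper": -1}, {"dx": 0, "dy": 0, "dz": 0, "turn": 0, "gripper": -1}, {"dx": 0, "dy": 0, "dz": 0, "turn": 0, "gripper": -1}]}}

```text
time_s: 14.57
position: [0.4235, 0.2956, 0.0488]
eef_rot: [[-0.786, 0.618, 0.001], [0.618, 0.786, 0.001], [-0.0, 0.001, -1.0]]
ft_force: [-1.1, 0.0, 3.2]
finger_gap: 0.0088
```

```bash
python3 plan.py .421 .294 .0475 -.665; python3 -c "
from h import *
s=snap('side','s13.png');cv2.imwrite('pics/s13c.png',cv2.resize(s[140:220,165:265,::-1],(750,600),interpolation=cv2.INTER_CUBIC))"
```

```text
t 14.57 pos [0.4235 0.2956 0.0488] ang 2.476 turn -0.0008 d [ 1.  -2.8  1.3] F [-1.1  0.   3.2] gap 0.0088 tilt [-0.     0.001 -1.   ]
```

View pics/s13c.png

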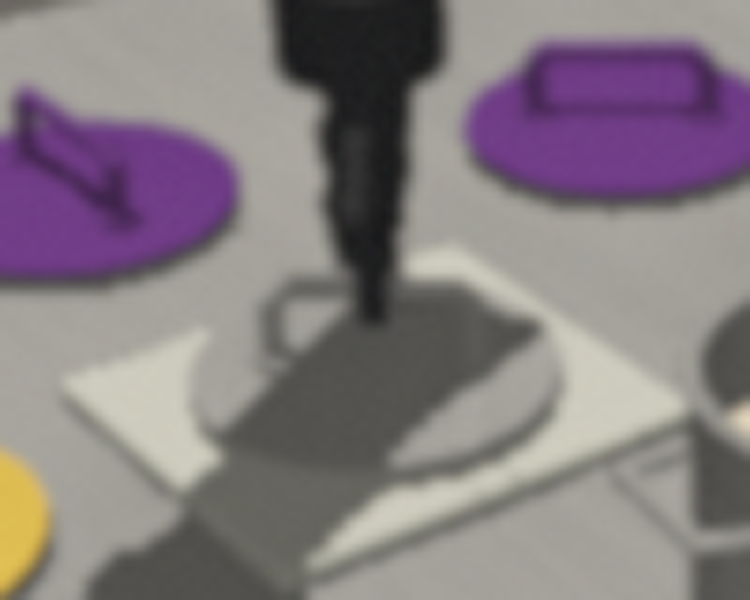

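The gap reads 8.8 mm, which is the 11 mm bar given the same offset as before. The finger is at crop x≈372 against the bar middle at 371, so the grip is centred. I'll lift.

Request:
{"op": "arm_command", "data": {"moves": [{"dx": 0, "dy": 0, "dz": -4, "turn": 0, "gripper": -1}, {"dx": 0, "dy": 0, "dz": -6, "turn": 0, "gripper": -1}, {"dx": 0, "dy": 0, "dz": -10, "turn": 0, "gripper": -1}, {"dx": 0, "dy": 0, "dz": -15, "turn": 0, "gripper": -1}, {"dx": 0, "dy": 0, "dz": -5, "turn": 0, "gripper": -1}]}}

```text
time_s: 15.03
position: [0.424, 0.2956, 0.0901]
eef_rot: [[-0.786, 0.618, 0.002], [0.618, 0.786, 0.001], [-0.001, 0.002, -1.0]]
ft_force: [1.1, 1.0, -3.9]
finger_gap: 0.0088
```

```bash
python3 plan.py .421 .294 .0475 -.665; python3 -c "
from h import *
s=snap('side','s14.png');cv2.imwrite('pics/s14c.png',cv2.resize(s[140:220,165:265,::-1],(750,600),interpolation=cv2.INTER_CUBIC))"
```

```text
t 15.03 pos [0.424  0.2956 0.0901] ang 2.476 turn -0.0008 d [ 1.4 -3.2 42.6] F [ 1.1  1.  -3.9] gap 0.0088 tilt [-0.001  0.002 -1.   ]
```

View pics/s14c.png

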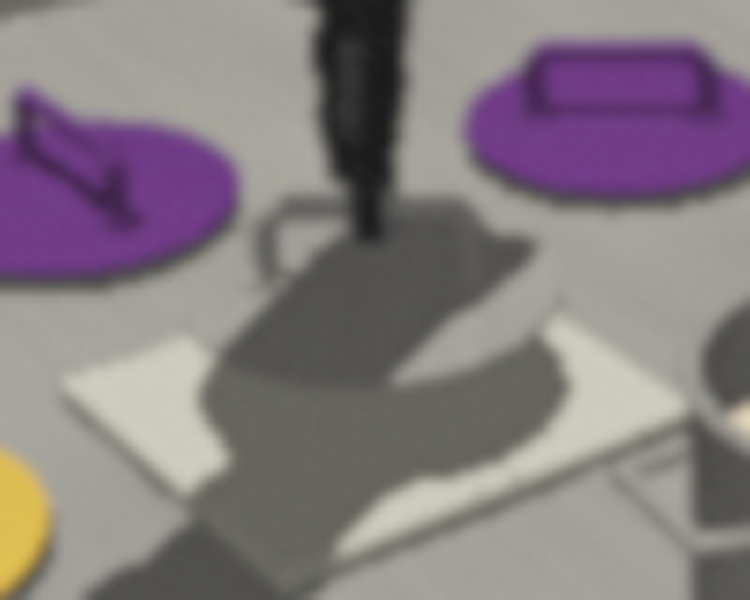

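The lid hangs level off its board. I'll raise it and carry it to the pot.

Request:
{"op": "arm_command", "data": {"moves": [{"dx": 0, "dy": 0, "dz": -15, "turn": 0, "gripper": -1}, {"dx": 0, "dy": 0, "dz": -25, "turn": 0, "gripper": -1}, {"dx": 0, "dy": 0, "dz": -30, "turn": 0, "gripper": -1}, {"dx": 0, "dy": 0, "dz": -25, "turn": 0, "gripper": -1}, {"dx": 0, "dy": 0, "dz": -15, "turn": 0, "gripper": -1}]}}

```text
time_s: 15.5
position: [0.4242, 0.2956, 0.201]
eef_rot: [[-0.786, 0.618, 0.003], [0.618, 0.786, 0.002], [-0.001, 0.004, -1.0]]
ft_force: [0.5, -0.4, -3.5]
finger_gap: 0.0092
```

```bash
python3 plan.py .5005 .0375 .2 -.665
```

```text
t 15.5 pos [0.4242 0.2956 0.201 ] ang 2.476 turn -0.001 d [-219.3 -156.     0.6] F [ 0.5 -0.4 -3.5] gap 0.0092 tilt [-0.001  0.004 -1.   ]
```

Request:
{"op": "arm_command", "data": {"moves": [{"dx": -7, "dy": -5, "dz": 0, "turn": 0, "gripper": -1}, {"dx": -14, "dy": -10, "dz": 0, "turn": 0, "gripper": -1}, {"dx": -18, "dy": -13, "dz": 0, "turn": 0, "gripper": -1}, {"dx": -18, "dy": -13, "dz": 0, "turn": 0, "gripper": -1}, {"dx": -18, "dy": -13, "dz": 0, "turn": 0, "gripper": -1}]}}

```text
time_s: 15.92
position: [0.4478, 0.2041, 0.1964]
eef_rot: [[-0.786, 0.618, -0.003], [0.618, 0.786, -0.002], [0.001, -0.004, -1.0]]
ft_force: [0.4, 0.2, -4.2]
finger_gap: 0.0089
```

Request:
{"op": "arm_command", "data": {"moves": [{"dx": -18, "dy": -13, "dz": 0, "turn": 0, "gripper": -1}, {"dx": -18, "dy": -13, "dz": 0, "turn": 0, "gripper": -1}, {"dx": -18, "dy": -13, "dz": 0, "turn": 0, "gripper": -1}, {"dx": -18, "dy": -13, "dz": 0, "turn": 0, "gripper": -1}, {"dx": -18, "dy": -13, "dz": 0, "turn": 0, "gripper": -1}]}}

```text
time_s: 16.33
position: [0.4781, 0.0975, 0.1964]
eef_rot: [[-0.786, 0.618, -0.003], [0.618, 0.786, -0.001], [0.002, -0.003, -1.0]]
ft_force: [0.7, 0.6, -4.3]
finger_gap: 0.009
```

Request:
{"op": "arm_command", "data": {"moves": [{"dx": -18, "dy": -13, "dz": 0, "turn": 0, "gripper": -1}, {"dx": -16, "dy": -11, "dz": 0, "turn": 0, "gripper": -1}, {"dx": -12, "dy": -8, "dz": 0, "turn": 0, "gripper": -1}, {"dx": -6, "dy": -4, "dz": 0, "turn": 0, "gripper": -1}, {"dx": 0, "dy": 0, "dz": 0, "turn": 0, "gripper": -1}]}}

```text
time_s: 16.75
position: [0.4973, 0.0362, 0.1971]
eef_rot: [[-0.783, 0.621, -0.002], [0.621, 0.783, -0.002], [0.0, -0.003, -1.0]]
ft_force: [0.2, -0.2, -3.2]
finger_gap: 0.0086
```

```bash
python3 plan.py .5005 .0375 .2 -.665
```

```text
t 16.75 pos [0.4973 0.0362 0.1971] ang 2.471 turn -0.0056 d [-1.7  3.  -2.9] F [ 0.2 -0.2 -3.2] gap 0.0086 tilt [ 0.    -0.003 -1.   ]
```

Request:
{"op": "arm_command", "data": {"moves": [{"dx": -1, "dy": 2, "dz": 8, "turn": 0, "gripper": -1}, {"dx": -1, "dy": 1, "dz": 10, "turn": 0, "gripper": -1}, {"dx": 0, "dy": 0, "dz": 8, "turn": 0, "gripper": -1}, {"dx": 0, "dy": 0, "dz": 3, "turn": 0, "gripper": -1}, {"dx": 0, "dy": 0, "dz": 0, "turn": 0, "gripper": -1}]}}

```text
time_s: 17.17
position: [0.5, 0.0413, 0.1675]
eef_rot: [[-0.787, 0.616, -0.004], [0.616, 0.787, -0.001], [0.003, -0.003, -1.0]]
ft_force: [-0.6, -0.2, -3.9]
finger_gap: 0.0086
```

Request:
{"op": "arm_command", "data": {"moves": [{"dx": 0, "dy": 0, "dz": 0, "turn": 0, "gripper": -1}, {"dx": 0, "dy": 0, "dz": 0, "turn": 0, "gripper": -1}]}}

```text
time_s: 17.33
position: [0.5017, 0.0406, 0.1696]
eef_rot: [[-0.787, 0.617, 0.001], [0.617, 0.787, 0.0], [-0.0, 0.001, -1.0]]
ft_force: [-0.4, -0.1, -4.4]
finger_gap: 0.0088
```

```bash
python3 plan.py .5005 .0375 .165 -.665; python3 -c "
from h import *
s=snap('side','s15.png');t=snap('top','t15.png');c=lambda i,y,x:cv2.resize(i[y:y+100,x:x+100,::-1],(400,400),interpolation=cv2.INTER_CUBIC)
cv2.imwrite('pics/c15.png',np.hstack([c(t,140,220),c(s,145,233)]))"
```

```text
t 17.33 pos [0.5017 0.0406 0.1696] ang 2.476 turn -0.0002 d [-1.  -3.2  4.6] F [-0.4 -0.1 -4.4] gap 0.0088 tilt [-0.     0.001 -1.   ]
```

View pics/c15.png

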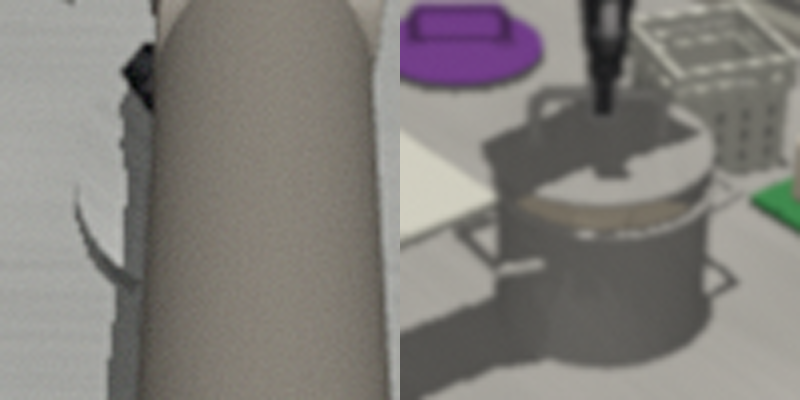

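```bash
cat > ov15.py <<'E'
from f9 import *
import sys
f,lx,ly,lz,px,py,out=sys.argv[1],*map(float,sys.argv[2:7]),sys.argv[7]
Q=[(disc(px,py,.12,.08),(0,0,255)),(disc(lx,ly,lz,.085),(0,255,0))]
a=ov('side',f,Q,(160,235,243,318),0);b=ov('side',f,[],(160,235,243,318),0)
cv2.imwrite('pics/'+out,np.hstack([b,a]))
E
python3 ov15.py pics/s15.png .5017 .0406 .1428 .5005 .0375 o15.png >/dev/null
```

```text
(no output)
```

View pics/o15.png

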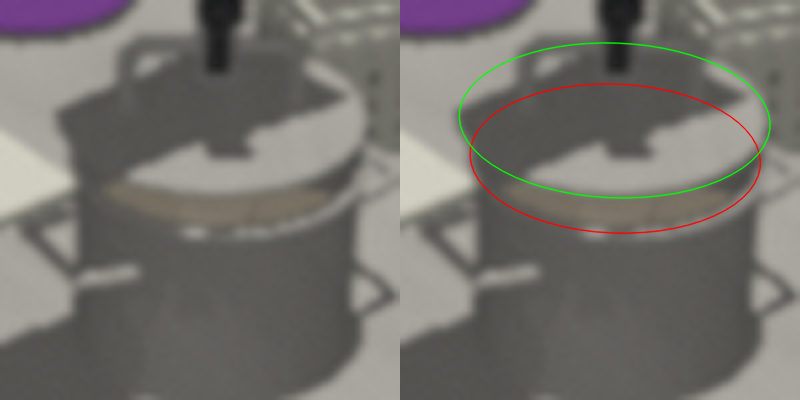

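Request:
{"op": "arm_command", "data": {"moves": [{"dx": -1, "dy": -3.5, "dz": 3, "turn": 0, "gripper": -1}, {"dx": 0, "dy": 0, "dz": 4, "turn": 0, "gripper": -1}, {"dx": 0, "dy": 0, "dz": 0, "turn": 0, "gripper": -1}, {"dx": 0, "dy": 0, "dz": 0, "turn": 0, "gripper": -1}]}}

```text
time_s: 17.77
position: [0.4997, 0.0369, 0.1619]
eef_rot: [[-0.786, 0.618, -0.001], [0.618, 0.786, 0.0], [0.001, -0.001, -1.0]]
ft_force: [-0.1, 0.2, -4.6]
finger_gap: 0.0088
```

```bash
python3 plan.py .500 .037 .1468 -.665;python3 -c "
from h import *
s=snap('side','s16.png')"; python3 ov15.py pics/s16.png .5 .037 .136 .5 .037 o16.png >/dev/null
```

```text
t 17.77 pos [0.4997 0.0369 0.1619] ang 2.475 turn -0.0011 d [-0.2  0.3 15.1] F [-0.1  0.2 -4.6] gap 0.0088 tilt [ 0.001 -0.001 -1.   ]
```

View pics/o16.png

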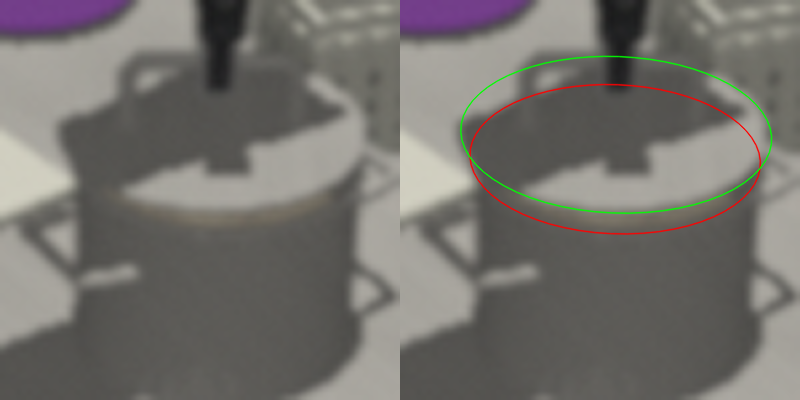

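Run:
```python
from f9 import *
g=lambda f:cv2.imread(f,0).astype(int)
s7=g('pics/s7.png');s16=g('pics/s16.png')
print('rim rows');
for r in(188,190,192): print(r,s7[r,251:264],s7[r,304:318])
print('lid rows')
for r in(183,185,187): print(r,s16[r,248:262],s16[r,308:320])
print('pot wall s7/s16')
for r in(205,210): print(r,s7[r,252:266],s7[r,304:318]);print(r,s16[r,252:266],s16[r,304:318])
for n,(c,z,r) in dict(rim=((.5,.037),.12,.08),lid=((.5,.037),.136,.085)).items():
    q=P('side',disc(*c,z,r));print(n,q.min(0),q.max(0),q[q[:,0].argmin()],q[q[:,0].argmax()])
print('front rows u=285', s7[190:212,284], s16[190:212,284])
print('back rows rim', s7[168:182,281])
```

```text
side bar [0.38021194 0.31421628 0.068     ] [0.4520246  0.25639108 0.068     ] [0.41611827 0.28530368 0.068     ] -0.6779175935589141 0.09219984869395355
rim rows
188 [181 179 178 175 171 172 163 131  96  84  86  88  87] [ 92  90  89  88 105 134 158 160 160 157 149 140 134 131]
190 [206 195 186 177 169 170 164 138 105  88  86  88  88] [ 93  89  88  85  94 123 151 159 151 148 154 164 171 173]
192 [217 216 213 206 190 174 165 156 133 105  88  87  91] [ 92  90  88  90 117 153 170 170 169 164 154 154 164 168]
lid rows
183 [164 163 163 161 156 137 112  94  84  82  82  82  82  80] [166 166 156 133 110 106 108 110 107 100  92  99]
185 [165 165 165 165 158 136 106  87  82  83  81  83  81  81] [167 166 156 132 107 102 107 110 109 106 102 106]
187 [178 170 166 165 163 150 123  95  84  83  84  83  82  82] [165 164 158 147 138 129 120 114 110 107 104 106]
pot wall s7/s16
205 [176 179 181 176 157 122  94  86  85  87  88  90  92  92] [ 91  92  89  86  91 119 157 176 179 180 179 179 178 179]
205 [129 151 164 164 146 113  87  79  78  80  80  82  84  84] [ 84  85  82  80  84 111 145 164 166 167 167 166 165 164]
210 [161 154 154 161 165 152 130 124 124 125 129 132 136 144] [ 90  89  87  87  89  98 109 129 151 165 173 177 177 177]
210 [148 130 110  97  90  86  84  93 103 108 109 112 122 132] [ 84  83  82  80  82  90 102 120 141 153 160 164 166 165]
rim [255.62205646 175.36408436] [310.06589096 203.36896777] [255.62205646 188.91415694] [310.06589096 189.66088401]
lid [253.90257804 170.0808333 ] [312.17021854 199.47634112] [253.90257804 184.24493266] [312.17021854 185.02671119]
front rows u=285 [224 224 227 231 231 231 231 231 232 232 231 223 201 172 140 109  98  98
  97  98  97  97] [ 84  87 111 147 164 166 166 166 155 133 119 113 103  94  93  91  89  90
  91  91  90  90]
back rows rim [176 176 175 174 175 176 175 165 135 111 105 106 107 104]
```

```bash
python3 - <<'E' | tail -8
from f9 import *
q=np.vstack([P('side',disc(.5,.037,z,.08)) for z in np.linspace(.02,.11,91)])
for r in(203,205,207):
    s=q[abs(q[:,1]-r)<1];print(r,s[:,0].min(),s[:,0].max(),(s[:,0].min()+s[:,0].max())/2)
print(P('side',[[.5,.037,.1],[.501,.037,.1],[.5,.038,.1]]))
E
```

```text
side bar [0.38021194 0.31421628 0.068     ] [0.4520246  0.25639108 0.068     ] [0.41611827 0.28530368 0.068     ] -0.6779175935589141 0.09219984869395355
203 255.64805989803716 309.13540156417463 282.3917307311059
205 255.65247769102302 308.97689917865415 282.31468843483856
207 255.65631851145898 308.8193564943014 282.2378375028802
[[282.53175053 194.3227002 ]
 [282.78740509 194.21498774]
 [282.31261583 194.18219663]]
```

```bash
python3 - <<'E' | tail -n +2
from f9 import *
t=cv2.imread('pics/t7.png',0).astype(int)
print('pot rows L/R')
for r in(180,184,188): print(r,t[r,236:250],t[r,292:306])
print('pot cols T/B')
for c in(250,255,288,291): print(c,t[150:172,c],t[196:220,c])
q=P('top',disc(.5,.038,.12,.08));print('rim',q.min(0),q.max(0))
for c in(250,255,288,291):
    d=P('top',np.c_[.5+.08*np.cos(np.linspace(0,6.283,2000)),.038+.08*np.sin(np.linspace(0,6.283,2000)),np.full(2000,.12)]);s=d[abs(d[:,0]-c)<.3];print(c,s[:,1].min(),s[:,1].max())
print('lid rows')
for r in(214,217,220): print(r,t[r,147:158],t[r,204:216])
print('lid cols')
for c in(178,181,184): print(c,t[184:196,c],t[240:254,c])
q=P('top',disc(.4225,.2968,.024,.085));print('lid',q.min(0),q.max(0))
E
```

```text
pot rows L/R
180 [163 162 163 164 150 146 163 143  77 120 185 208 204 177] [208 188 118  62  61  65 102 139 152 159 162 162 163 163]
184 [161 162 165 164 149 146 167 140 130 187 209 205 205 204] [204 207 193 131  68  59  77 135 167 167 161 162 163 163]
188 [164 164 164 164 140 130 164 148 169 206 205 205 206 203] [204 205 206 187  82  54 104 149 164 160 163 163 163 162]
pot cols T/B
250 [163 163 160 161 162 163 160 159 159 162 162 160 153 159 168 164 129  87
  70  68  72  92] [175 185 187 195 180 162 161 169 162 120  76  66  66  73  93 133 159 163
 159 162 163 164 160 160]
255 [164 162 161 160 161 163 163 162 157 166 173 157 113  71  73  80  74  93
 144 185 199 199] [202 204 202 202 203 205 203 205 202 193 178 174 163 116  85 142 167 169
 169 163 165 163 161 163]
288 [157 158 158 161 155 160 162 159 159 156 160 167 161 125  78  67  72  73
  70  65  89 152] [171 171 173 173 173 174 177 177 169 152 156 168 150 114 116 150 163 167
 162 161 162 159 162 162]
291 [155 159 159 157 155 159 159 157 158 162 159 158 159 164 160 137 104  68
  68  68  66  67] [206 206 207 206 197 183 158 134 156 
[... 299 characters left out ...]
[158 159 177 195 195 180 160 156 158 162 158] [169 169 168 166 167 173 190 197 199 198 194 161]
217 [157 163 182 196 190 171 161 159 159 159 162] [174 174 175 174 170 152 160 198 198 200 192 160]
220 [163 172 191 195 190 171 157 158 162 160 162] [172 173 174 175 176 152 164 198 199 199 194 157]
lid cols
178 [190 194 196 195 195 187 173 163 164 164 164 163] [179 176 176 177 177 179 183 191 196 198 197 196 197 198]
181 [191 196 193 195 194 184 165 163 162 163 166 165] [176 181 181 179 180 179 183 192 199 197 198 198 197 200]
184 [191 194 194 195 194 186 172 164 164 163 165 165] [178 180 180 180 183 180 183 194 197 199 199 197 197 199]
lid [151.51018963 189.15083336] [209.51327455 246.55302684]
```

```bash
python3 - <<'E' | tail -n +2
from f9 import *
t=cv2.imread('pics/t7.png',0).astype(float)
a=np.linspace(0,2*np.pi,7200)
inn=P('top',np.c_[.5+.076*np.cos(a),.038+.076*np.sin(a),0*a+.12]);out=P('top',np.c_[.5+.08*np.cos(a),.038+.08*np.sin(a),0*a+.12])
def cross(v,lo,hi,thr):
    for i in range(lo,hi):
        if (v[i]-thr)*(v[i+1]-thr)<=0: return i+(thr-v[i])/(v[i+1]-v[i])
res=[]
for c in range(252,292,2):
    s=inn[abs(inn[:,0]-c)<.05];o=out[abs(out[:,0]-c)<.05]
    v=t[:,c]; r=s[:,1].min(); m=cross(v,int(r)-3,int(r)+4,118); 
    print(c,'inner top pred %.2f'%r,'meas',m,'d',None if m is None else round(m-r,2), '| bottom outer pred %.2f'%o[:,1].max(), v[int(o[:,1].max())-2:int(o[:,1].max())+4].astype(int))
for r in range(172,200,3):
    s=inn[abs(inn[:,1]-r)<.05]
    v=t[r];k=s[:,0].max();m=cross(v,int(k)-3,int(k)+4,115);k2=s[:,0].min()
    print(r,'right inner',round(k,2),m,'| left inner',round(k2,2),v[int(k2)-3:int(k2)+4].astype(int))
E
```

```text
252 inner top pred 164.76 meas 164.1904761904762 d -0.57 | bottom outer pred 207.03 [169 156 115  71  70  65]
254 inner top pred 163.20 meas 162.50980392156862 d -0.69 | bottom outer pred 208.53 [167 162 137  78  73 134]
256 inner top pred 161.91 meas 161.1764705882353 d -0.73 | bottom outer pred 209.77 [162 170 147  90 109 135]
258 inner top pred 160.84 meas 160.25 d -0.59 | bottom outer pred 210.82 [151 175 149  89  59  69]
260 inner top pred 159.99 meas 159.24561403508773 d -0.74 | bottom outer pred 211.69 [162 176 152  90  62  78]
262 inner top pred 159.30 meas 158.40625 d -0.89 | bottom outer pred 212.39 [179 172 134  77  67  72]
264 inner top pred 158.77 meas 158.07142857142858 d -0.7 | bottom outer pred 212.94 [194 176 144  92  74  71]
266 inner top pred 158.40 meas 157.44230769230768 d -0.96 | bottom outer pred 213.35 [166 158 120  68  70  75]
268 inner top pred 158.17 meas 157.38095238095238 d -0.79 | bottom outer pred 213.61 [191 188 157  83  71  74]
270 inner top pred 158.09 meas 157.4090909090909 d -0.68 | bottom outer pred 213.75 [189 185 156  78  69  76]
272 inner top p
[... 1261 characters left out ...]
5  93]
178 right inner 297.44 297.7 | left inner 243.66 [162 158 163 155 110  70 124]
181 right inner 298.14 298.48936170212767 | left inner 243.04 [151 150 168 144  75 154 204]
184 right inner 298.49 295.25396825396825 | left inner 242.78 [164 149 146 167 140 130 187]
187 right inner 298.5 295.66355140186914 | left inner 242.86 [160 140 131 167 149 166 208]
190 right inner 298.17 295.6698113207547 | left inner 243.28 [142 110 137 149 184 207 206]
193 right inner 297.47 295.46590909090907 | left inner 244.06 [ 90 114 154 172 189 207 209]
196 right inner 296.39 294.5 | left inner 245.23 [118 104 151 168 178 201 209]
199 right inner 294.86 None | left inner 246.84 [ 76  61 109 149 171 188 204]
```

The side edge profiles put the lid about 1.6 px left of the pot, and the top edges give about 2.4 mm the same way. I'll correct by 3.5 mm along the bar and lower with force checks.

Request:
{"op": "arm_command", "data": {"moves": [{"dx": -2, "dy": 0.5, "dz": 0, "turn": 0, "gripper": -1}, {"dx": -1.5, "dy": 0, "dz": 2, "turn": 0, "gripper": -1}, {"dx": 0, "dy": 0, "dz": 1, "turn": 0, "gripper": -1}, {"dx": 0, "dy": 0, "dz": 0, "turn": 0, "gripper": -1}]}}

```text
time_s: 18.15
position: [0.5031, 0.0351, 0.159]
eef_rot: [[-0.786, 0.618, -0.001], [0.618, 0.786, -0.0], [0.0, -0.001, -1.0]]
ft_force: [-0.3, 0.0, -4.8]
finger_gap: 0.0088
```

Request:
{"op": "arm_command", "data": {"moves": [{"dx": 0, "dy": 0, "dz": 1.5, "turn": 0, "gripper": -1}, {"dx": 0, "dy": 0, "dz": 1.5, "turn": 0, "gripper": -1}, {"dx": 0, "dy": 0, "dz": 0, "turn": 0, "gripper": -1}]}}

```text
time_s: 18.4
position: [0.5028, 0.0353, 0.1559]
eef_rot: [[-0.786, 0.618, -0.001], [0.618, 0.786, -0.0], [0.001, -0.001, -1.0]]
ft_force: [0.7, 0.4, -4.4]
finger_gap: 0.0088
```

Request:
{"op": "arm_command", "data": {"moves": [{"dx": 0, "dy": 0, "dz": 1, "turn": 0, "gripper": -1}, {"dx": 0, "dy": 0, "dz": 1, "turn": 0, "gripper": -1}, {"dx": 0, "dy": 0, "dz": 0, "turn": 0, "gripper": -1}]}}

```text
time_s: 18.65
position: [0.503, 0.0353, 0.1541]
eef_rot: [[-0.787, 0.618, -0.0], [0.618, 0.787, -0.0], [0.0, -0.0, -1.0]]
ft_force: [0.4, -0.6, -4.3]
finger_gap: 0.0091
```

Request:
{"op": "arm_command", "data": {"moves": [{"dx": 0, "dy": 0, "dz": 1, "turn": 0, "gripper": -1}, {"dx": 0, "dy": 0, "dz": 1, "turn": 0, "gripper": -1}, {"dx": 0, "dy": 0, "dz": 0, "turn": 0, "gripper": -1}]}}

```text
time_s: 18.9
position: [0.503, 0.0353, 0.1521]
eef_rot: [[-0.786, 0.618, -0.0], [0.618, 0.786, -0.0], [0.0, -0.0, -1.0]]
ft_force: [0.6, -0.7, -5.4]
finger_gap: 0.0086
```

Request:
{"op": "arm_command", "data": {"moves": [{"dx": 0, "dy": 0, "dz": 1, "turn": 0, "gripper": -1}, {"dx": 0, "dy": 0, "dz": 1, "turn": 0, "gripper": -1}, {"dx": 0, "dy": 0, "dz": 0, "turn": 0, "gripper": -1}]}}

```text
time_s: 19.15
position: [0.503, 0.0353, 0.1501]
eef_rot: [[-0.786, 0.618, -0.0], [0.618, 0.786, -0.0], [0.0, -0.0, -1.0]]
ft_force: [-0.1, 0.5, -3.6]
finger_gap: 0.0093
```

```bash
python3 -c "
from h import *
s=snap('side','s17.png')"; python3 ov15.py pics/s17.png .503 .0353 .1233 .503 .0353 o17.png >/dev/null
```

```text
(no output)
```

View pics/o17.png

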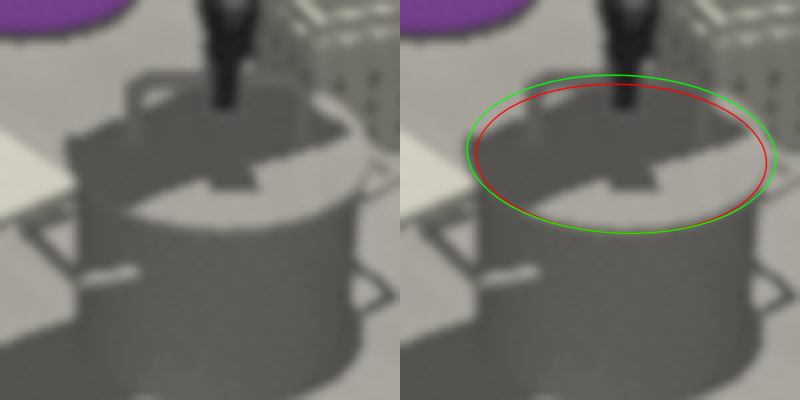

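The lid now covers the pot evenly, from crop x≈66 to 370 over walls at 77 to 357, with no contact force. I'll continue down to contact.

Request:
{"op": "arm_command", "data": {"moves": [{"dx": 0, "dy": 0, "dz": 1, "turn": 0, "gripper": -1}, {"dx": 0, "dy": 0, "dz": 1, "turn": 0, "gripper": -1}, {"dx": 0, "dy": 0, "dz": 0, "turn": 0, "gripper": -1}]}}

```text
time_s: 19.45
position: [0.503, 0.0353, 0.1481]
eef_rot: [[-0.786, 0.618, -0.0], [0.618, 0.786, -0.0], [0.0, -0.0, -1.0]]
ft_force: [-0.4, 0.2, -4.5]
finger_gap: 0.009
```

Request:
{"op": "arm_command", "data": {"moves": [{"dx": 0, "dy": 0, "dz": 0.7, "turn": 0, "gripper": -1}, {"dx": 0, "dy": 0, "dz": 0.7, "turn": 0, "gripper": -1}, {"dx": 0, "dy": 0, "dz": 0, "turn": 0, "gripper": -1}]}}

```text
time_s: 19.7
position: [0.5032, 0.0353, 0.1469]
eef_rot: [[-0.786, 0.618, 0.0], [0.618, 0.786, 0.0], [-0.0, 0.0, -1.0]]
ft_force: [-0.3, 0.9, -4.3]
finger_gap: 0.0087
```

Request:
{"op": "arm_command", "data": {"moves": [{"dx": 0, "dy": 0, "dz": 0.6, "turn": 0, "gripper": -1}, {"dx": 0, "dy": 0, "dz": 0.6, "turn": 0, "gripper": -1}, {"dx": 0, "dy": 0, "dz": 0, "turn": 0, "gripper": -1}]}}

```text
time_s: 19.95
position: [0.5033, 0.0353, 0.1468]
eef_rot: [[-0.786, 0.618, 0.0], [0.618, 0.786, 0.001], [0.0, 0.001, -1.0]]
ft_force: [-4.1, 0.3, 4.5]
finger_gap: 0.0089
```

Request:
{"op": "arm_command", "data": {"moves": [{"dx": 0, "dy": 0, "dz": 0.6, "turn": 0, "gripper": -1}, {"dx": 0, "dy": 0, "dz": 0, "turn": 0, "gripper": -1}, {"dx": 0, "dy": 0, "dz": 0, "turn": 0, "gripper": -1}]}}

```text
time_s: 20.2
position: [0.5033, 0.0353, 0.1467]
eef_rot: [[-0.786, 0.618, 0.001], [0.618, 0.786, 0.001], [0.0, 0.001, -1.0]]
ft_force: [-4.6, 0.7, 8.1]
finger_gap: 0.0084
```

Contact came at TCP z = 0.1468, exactly the height expected for a seated lid. I'll ease off and release.

Request:
{"op": "arm_command", "data": {"moves": [{"dx": 0, "dy": 0, "dz": -0.7, "turn": 0, "gripper": -1}, {"dx": 0, "dy": 0, "dz": 0, "turn": 0, "gripper": -0.6}, {"dx": 0, "dy": 0, "dz": 0, "turn": 0, "gripper": -0.4}, {"dx": 0, "dy": 0, "dz": 0, "turn": 0, "gripper": -0.2}, {"dx": 0, "dy": 0, "dz": 0, "turn": 0, "gripper": 0}]}}

```text
time_s: 20.62
position: [0.5035, 0.0353, 0.1458]
eef_rot: [[-0.787, 0.618, 0.001], [0.618, 0.787, -0.0], [-0.001, 0.0, -1.0]]
ft_force: [-0.3, 0.0, 0.8]
finger_gap: 0.0426
```

Request:
{"op": "arm_command", "data": {"moves": [{"dx": 0, "dy": 0, "dz": 0, "turn": 0, "gripper": 0.1}, {"dx": 0, "dy": 0, "dz": 0, "turn": 0, "gripper": 0.1}, {"dx": 0, "dy": 0, "dz": -5, "turn": 0, "gripper": 0.1}, {"dx": 0, "dy": 0, "dz": -10, "turn": 0, "gripper": 0.1}, {"dx": 0, "dy": 0, "dz": -20, "turn": 0, "gripper": 0.1}]}}

```text
time_s: 21.03
position: [0.5015, 0.0352, 0.18]
eef_rot: [[-0.786, 0.618, -0.004], [0.618, 0.786, -0.001], [0.003, -0.003, -1.0]]
ft_force: [0.0, -0.1, 0.1]
finger_gap: 0.047
```

Request:
{"op": "arm_command", "data": {"moves": [{"dx": 0, "dy": 0, "dz": -30, "turn": 0, "gripper": 0.1}, {"dx": 0, "dy": 0, "dz": -30, "turn": 0, "gripper": 0.1}, {"dx": 0, "dy": 0, "dz": -20, "turn": 0, "gripper": 0.1}, {"dx": 0, "dy": 0, "dz": 0, "turn": 0, "gripper": 0.1}]}}

```text
time_s: 21.37
position: [0.5065, 0.0349, 0.2668]
eef_rot: [[-0.786, 0.618, 0.011], [0.618, 0.786, 0.002], [-0.008, 0.008, -1.0]]
ft_force: [0.4, -0.0, -0.0]
finger_gap: 0.0472
```

```bash
python3 plan.py .42 .3 .25; python3 -c "
from h import *
s=snap('side','s18.png');cv2.imwrite('pics/s18c.png',cv2.resize(s[150:250,230:330,::-1],(600,600),interpolation=cv2.INTER_CUBIC))"
```

```text
t 21.37 pos [0.5065 0.0349 0.2668] ang 2.476 turn 0.0 d [232.  154.8  16.3] F [ 0.4 -0.  -0. ] gap 0.0472 tilt [-0.008  0.008 -1.   ]
```

View pics/s18c.png

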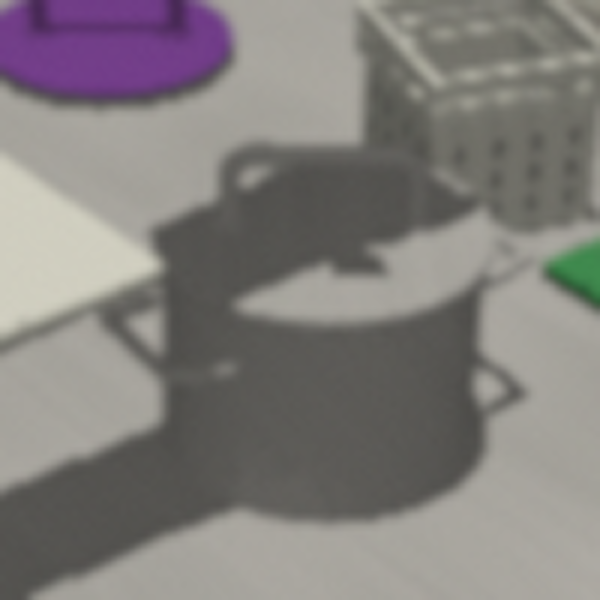

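The lid is on the pot and released, with no gap visible at the front rim (crop (340,322)). I'll move the arm aside for a last check from both cameras.

Request:
{"op": "arm_command", "data": {"moves": [{"dx": 12, "dy": 8, "dz": 0, "turn": 0, "gripper": 0.1}, {"dx": 20, "dy": 14, "dz": 0, "turn": 0, "gripper": 0.1}, {"dx": 24, "dy": 16, "dz": 0, "turn": 0, "gripper": 0.1}, {"dx": 24, "dy": 16, "dz": 0, "turn": 0, "gripper": 0.1}, {"dx": 24, "dy": 16, "dz": 0, "turn": 0, "gripper": 0.1}]}}

```text
time_s: 21.83
position: [0.4634, 0.1553, 0.2601]
eef_rot: [[-0.786, 0.618, -0.002], [0.618, 0.786, -0.001], [0.001, -0.001, -1.0]]
ft_force: [0.0, 0.2, 0.1]
finger_gap: 0.0468
```

Request:
{"op": "arm_command", "data": {"moves": [{"dx": 24, "dy": 16, "dz": 0, "turn": 0, "gripper": 0.1}, {"dx": 24, "dy": 16, "dz": 0, "turn": 0, "gripper": 0.1}, {"dx": 24, "dy": 16, "dz": 0, "turn": 0, "gripper": 0.1}, {"dx": 20, "dy": 14, "dz": 0, "turn": 0, "gripper": 0.1}, {"dx": 10, "dy": 7, "dz": 0, "turn": 0, "gripper": 0.1}]}}

```text
time_s: 22.25
position: [0.4244, 0.2756, 0.2597]
eef_rot: [[-0.79, 0.613, -0.003], [0.613, 0.79, 0.001], [0.002, -0.001, -1.0]]
ft_force: [0.6, 0.5, -1.0]
finger_gap: 0.0469
```

Request:
{"op": "arm_command", "data": {"moves": [{"dx": 0, "dy": 0, "dz": 0, "turn": 0, "gripper": 0.1}, {"dx": 0, "dy": 0, "dz": 0, "turn": 0, "gripper": 0.1}, {"dx": 0, "dy": 0, "dz": 0, "turn": 0, "gripper": 0.1}]}}

```text
time_s: 22.5
position: [0.428, 0.2693, 0.2607]
eef_rot: [[-0.784, 0.62, 0.0], [0.62, 0.784, -0.002], [-0.001, -0.001, -1.0]]
ft_force: [0.2, 0.5, 0.7]
finger_gap: 0.047
```

```bash
python3 - <<'E' | tail -5
from f9 import *
s=snap('side','s19.png');t=snap('top','t19.png')
px,py=.5015,.037
L=[(disc(px,py,.12,.08),(0,0,255)),(disc(px,py,.121,.085),(0,255,0))]
a=ov('top','pics/t19.png',[],(145,225,230,310),0);b=ov('side','pics/s19.png',[],(165,245,243,323),0)
cv2.imwrite('pics/c19.png',np.hstack([a,b]))
print(manip.get_state()['ft_force'],manip.get_state()['time_s'])
E
```

```text
side bar [0.38021194 0.31421628 0.068     ] [0.4520246  0.25639108 0.068     ] [0.41611827 0.28530368 0.068     ] -0.6779175935589141 0.09219984869395355
[-0.5843197  -0.0081302   0.11594876] 22.6
```

View pics/c19.png

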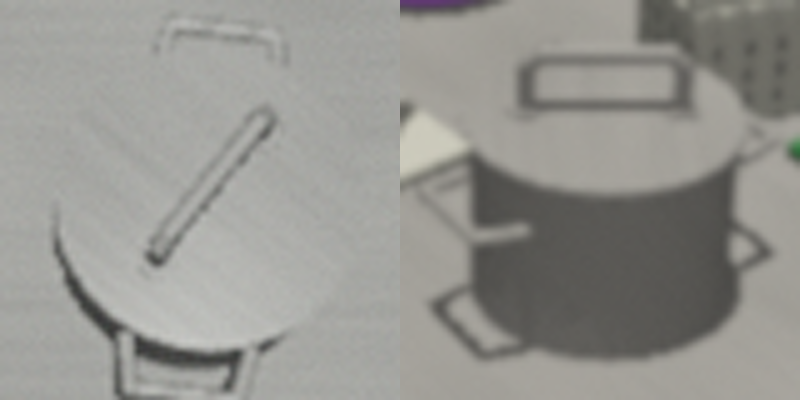

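View pics/t19.png

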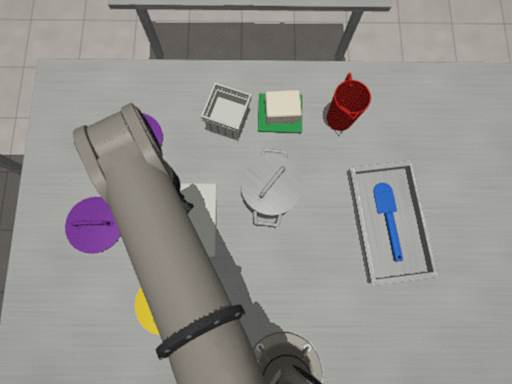

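The lid sits level on the pot: its bar is horizontal in the side crop at y≈62 and the cover meets the rim all round. The paddle is in the tray at (388,222). The jug (350,100), moulds (227,110) and cheese (282,107) are where they started.

```bash
python3 -c "
from rig import manip
print(manip.hand_in())"
```

```text
the job is handed in; nothing more can be done
None
```

I laid the blue paddle flat in the steel tray, then set the steel lid on the pot, and handed the job in at about 22.6 s of the 64 s allowed. The hand-in gives no verdict.

- **Paddle:** I gripped it at its balance point and lowered it until the force rose by about 5 N at the tray floor before letting go. The last picture shows it flat and well inside the tray.
- **Lid:** The right lid was the undyed steel one on the white board; I left the purple and yellow ones alone. It met the rim with TCP z at 0.1468 m, the height expected when fully home. The final pictures show it level with no gap at the rim.
- **Everything else:** The pot, jug, moulds and cheese show no visible movement in the pictures.

**Disagreement:** The two cameras differed by a few mm on where the pot's centre is, about 2 mm along the lid's bar and up to about 5 mm across it. I used a compromise between them, and the collar went in with no contact force until the cover reached the rim. I did not measure the final distance between the lid and pot axes separately.

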